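# Load a rod eye into the V stop of a bench comparator and set the dial indicator on it

### The arm

A 6-joint arm with a two-finger parallel gripper is mounted at the origin on the work surface. World frame = base frame: x ahead of the robot, y to its left, z up, the work surface at z = 0. Lengths are in mm, angles in rad, forces in N, time in s.
With the tool pointing down it reaches from about 350 to 800 mm from the base axis. Payload 7.3 kg.
Tool frame: the origin (TCP) lies on the centre line of the jaws, within the pads' length; the fingertips stand 14 mm ahead of it and the grasp point (between the pads) lies 5 mm behind it; z points along the fingers, y is the line along which they close (so a half turn about z gives the same grasp; the last joint's range is limited). The gripper opens to 85 mm and grips with 20 to 120 N. Pads are 22 mm wide; open, the fingers measure 114 mm over their backs; the gripper's body (76 mm by 85 mm) begins 54 mm behind the grasp point. The pads swing forward as they close: fully open they stand 13 mm farther back than shut.
Start: joints at [1.108, 0.342, 1.524, -0, 1.275, -0.146], TCP at [163.537, 498.898, 245.322] pointing down, gripper open.
Joint ranges: [-2.53, 2.53], [-0.77, 2.02], [0.04, 2.7], [-1, 4.14], [0.28, 2.66], [-3.11, 3.11]. Speed limits (rad/s): [2.57, 2.57, 3.14, 3.14, 3.14, 3.14].

### API

Orientations are given as a unit quaternion [w, x, y, z].
In Python, from station import env, snapshot, job, cut_out gives the robot as it stands.
- The arm moves only by the tool carry_out, never from a script. Its argument "targets" is a list of rows, each an object of numbers: "dx", "dy", "dz": the shift along the tool's x, y, z in m; "roll": the turn about the tool's z in degrees; "hand": the finger opening in m, from 0 to 0.0854. A call has 1 to 10 rows; each row shifts and turns the commanded pose from where the row before left it, along the tool's axes as they then stand; what a row does not reach is not made up. A row lasts 1/8 s, in which the tool goes at most 62.5 mm and 10.7 degrees, less where a joint would pass 70% of its speed; a pose out of reach is approached as far as the arm can. A call with a gripper value outside its range is refused whole. The fingers move at their own pace and stop on an object; the grip force is fixed at half the most. Time passes only in rows, so rows that do not move let the fingers close. It gives the time, the measured TCP pose, the force, the opening and the grip force at its end, in the units of the state.
- env.read_state(): the state, without advancing time (a new reading comes with each control period).
- snapshot(name): name is "scene" or "side" or "wrist"; returns a dict with "frame" (480x640x3 uint8, red, green, blue), "depth" (480x640 float32, mm along the optical axis (not along the pixel's ray), 0 where there is no reading), "camera_matrix" (3x3 intrinsics, pixels), "rvec" (rotation vector, rad) and "tvec" (3), from world to camera coordinates, as OpenCV has them. Camera axes: x right, y down, z forward; pixel columns grow to the right and rows downward; lengths in mm; the calibration is good to about 2 mm. A picture is of the moment at which its call begins.
- job.hand_in(): hands the job in; it is judged then, once.
Trained networks look in the newest picture that a camera, given by its name, has taken for a name from the list of things; names that differ only in an ending like _2 or _b are one class to them, and where a whole thing is asked for, a point or a joint stands for the part that bears it (a point fixed in the world has none). Each returns a list of dicts, best first, with "score" (0 to 1); they miss things now and then, are a little off and sometimes report something else, mostly with a low value. They report only what shows in the picture. A call takes as long as a camera call. They do not tell look-alikes from the thing itself.
- cut_out(thing, camera): "pixels" (480x640 bool, what is visible of it) and "bbox" ([left, top, right, bottom] in pixels, round what is visible of it).
The state is a dict: "clock": time; "joint_pos": joint angles; "qvel": joint speeds; "joint_torque": joint torques, N m; "eef_pos": TCP position; "orientation": TCP orientation; "force": force on the tool from outside, world axes, zero at the start; "wrist_torque": the same for the moment, N m; "width": opening from 0.0 (shut) to 1.0 (fully open); "finger_force": force on a finger pad.
Only numpy, scipy, OpenCV 4.12 (cv2) and the standard library are available. Lean on these libraries where they do the work, as an engineer would, in place of code of your own. Each camera call takes 0.05 s, during which the arm holds its last target. There are 200 camera calls.

### The job

Set this rod eye up for a height check on the bench comparator. Raise the blue indicator arm to near the top of its travel, take the steel rod eye off the white board, lay it flat on the granite plate in front of the V stop with its round eye towards the V, and let go of it; then lean the tool to reach in under the raised arm and push the shank end until the eye is fully home against both flanks of the V, with the shank pointing straight out. Finally bring the arm down until the plunger standing on the shank is pushed in by about 4 mm, never running the plunger to the end of its 10 mm stroke, leave everything standing there untouched, and do not disturb the caliper, the calculator or the bore gauge.

Things in the scene. Friction and masses are not known exactly. Their poses are not given: they have to be found in the camera images.
- eye: Bright steel rod eye, 95 mm long, 28 mm thick, about 0.75 kg: a ring 60 mm across with a 30 mm bore, and a flat-sided shank 34 mm wide. Starts flat on the white board. Origin: underside of the ring, on its axis; z up; x points away from the shank: round nose at x = +30 mm, shank from x = -25 to its square end at x = -65 mm. Centre of mass near x = -15 mm.
- shank_grip (a point): On top of the rod eye's shank, 28 mm above its underside, at x = -43 mm: a good place to grip the shank across its 34 mm width (along y). Axes as the rod eye.
- board: White work board, fixed, 240 x 180 x 12 mm; origin at the centre of its underside on the table. The rod eye starts on its top, 12 mm above the table.
- fixture: Bench comparator, fixed: dark granite plate 293 (x) x 160 (y) x 24 mm. Origin: centre of its underside on the table; its x runs from the plate's bare front edge (x = -146 mm, board side) into the V. Two bright steel bars 20 mm high form a 90 degree V opening to -x, mouth 99 mm wide at x = +41 mm. The column (28 mm thick, top 149 mm above the table) at x = +126 mm carries the blue arm.
- seat (a point): Home position on top of the plate (24 mm above the table), at x = +48 mm, y = 0 of the comparator: where the rod eye's origin lies when its nose touches both flanks of the V. The end of the shank is then 65 mm from here towards -x. Axes as the comparator.
- head (a joint): Height of the blue arm on its column, m: 0 bottom, 0.040 top stop. Slides with drag and stays where left: about 15 N to raise, 6 N to lower. At 0 the arm's underside is 45 mm and the free plunger tip 6 mm above the plate; both rise with the arm. Starts at 0 to 0.015, too low for the rod eye to pass under the plunger. With the rod eye home, 0.018 pushes the plunger in about 4 mm.
- bar_grip (a point): Top face of the blue arm where it is gripped from above, across its 24 mm width (along y): x = +58 mm, y = 0 of the comparator, 67 mm above the plate when the arm is at 0; moves with the arm. The arm is 22 mm high, free on both sides. The dial (56 mm) stands on its front end, top 63 mm above this face, x = -14 to +9 mm.
- screw (a point): Front end of the steel thumbscrew on the arm's nose, x = -38 mm, y = 0 of the comparator, 56 mm above the plate when the arm is at 0. The arm overhangs the plate at y = 0 from here to the column, so an upright gripper cannot follow the rod eye in; fingers leaned about 45 degrees, pointing forward and down, reach under the raised arm.
- tip (a point): Lowest point of the indicator's plunger, a small ball end under the front of the arm, at x = -2 mm, y = 0 of the comparator: it meets the top of the shank 15 mm from the shank's end. Axes as the comparator.
- plunger (a joint): How far the plunger is pushed up into the indicator, in m: 0 when hanging free, 0.010 at the end of its stroke; sprung, 1 to 2 N. The red needle makes one full clockwise turn for 10 mm.
- caliper: Bystander: a digital caliper lying flat, 235 mm long, at the far side. Origin: middle of its underside, x along its beam. Leave it alone.
- calculator: Bystander: a grey desk calculator, 190 x 140 x 22 mm. Origin: centre of its underside. Leave it alone.
- bore_gauge: Bystander: a dial bore gauge lying flat, 256 mm long, 24 mm high. Origin: middle of its underside, x along its tube. Leave it alone.
Not all that is in view belongs to the job. Several things have the shape of the eye; the one meant has the colours described above.

How it is judged:
By the outcome, as a careful person would: the job done as asked, in the order asked, and still so for the second after the job is handed in, with the robot touching nothing.
It also fails if it takes over 72 s, if anything falls off the work surface, if the arm or the gripper's body presses on something with over 40 N, if the wrist force passes 120 N, or if a joint passes its speed limit or range.

## Working session

There is one attempt and no reset: what is moved stays moved. The work goes in short steps, Python scripts to look and compute and a tool call to move; the robot and the scene stay as the last step left them, time stands still between calls to the robot, and variables do not carry over. Pictures are saved under pics/ and viewed, at most 10 in all, crops included, and the job is handed in when it is done.

Besides the shell and the picture viewer there is one more tool, called as name(argument=value, ...), one argument or row to a line, values as JSON. carry_out: Moves the arm, as the interface text tells. Its arguments: {"type":"object","properties":{"targets":{"type":"array","items":{"type":"object","properties":{"dx":{"type":"number"},"dy":{"type":"number"},"dz":{"type":"number"},"roll":{"type":"number"},"hand":{"type":"number"}}}}},"required":["targets"]}

```bash
ls; mkdir -p pics; cat > h.py <<'E'
import numpy as np, cv2
from station import env, snapshot, job, cut_out
from scipy.spatial.transform import Rotation as R
def save(n,im): cv2.imwrite(f'pics/{n}.png',cv2.cvtColor(im,cv2.COLOR_RGB2BGR))
def cloud(s):
    K=s['camera_matrix'];d=s['depth'];v,u=np.mgrid[:480,:640]
    P=np.stack([(u-K[0,2])/K[0,0]*d,(v-K[1,2])/K[1,1]*d,d],-1)
    M=cv2.Rodrigues(np.array(s['rvec'],float))[0]
    return (P-np.array(s['tvec'],float).ravel())@M, d>0
def proj(s,p):
    return cv2.projectPoints(np.array(p,float).reshape(-1,3),np.array(s['rvec'],float),np.array(s['tvec'],float),s['camera_matrix'],None)[0].reshape(-1,2)
E
python3 - <<'E'
from h import *
a=snapshot('scene');b=snapshot('side')
save('scene',a['frame']);save('side',b['frame'])
np.savez('s0.npz',**{k:np.array(v) for k,v in a.items()});np.savez('d0.npz',**{k:np.array(v) for k,v in b.items()})
for c in('scene','side'):
  for t in('eye','fixture','board','seat','bar_grip','head','tip'):
    for r in cut_out(t,c)[:5]: print(c,t,round(r['score'],2),r['bbox'])
print(env.read_state())
E
```

```text
pics
scene eye 0.89 [221.6, 277.4, 249.4, 315.7]
scene eye 0.85 [257.6, 209.4, 287.5, 231.2]
scene eye 0.78 [118.1, 274.7, 148.3, 303.3]
scene eye 0.69 [156.9, 247.3, 184.3, 265.1]
scene eye 0.66 [251.1, 335.1, 289.3, 359.5]
scene fixture 0.84 [299.7, 182.8, 405.3, 279.6]
scene board 0.76 [184.1, 250.4, 276.2, 336.4]
scene seat 0.97 [301.6, 184.5, 406.2, 283.5]
scene bar_grip 0.62 [343.4, 195.9, 400.0, 232.8]
scene head 0.62 [342.9, 193.5, 397.5, 233.9]
scene head 0.3 [394.2, 160.1, 462.3, 207.0]
scene tip 0.68 [183.9, 248.7, 276.5, 336.6]
side eye 0.98 [360.7, 396.5, 395.4, 439.4]
side eye 0.95 [361.6, 295.3, 399.7, 319.9]
side eye 0.7 [413.1, 263.0, 439.4, 298.5]
side eye 0.69 [238.1, 279.4, 272.7, 310.4]
side eye 0.59 [306.6, 367.1, 331.2, 408.5]
side fixture 0.8 [238.2, 168.2, 339.3, 267.4]
side board 0.8 [305.7, 283.8, 425.1, 375.2]
side seat 0.69 [239.7, 166.6, 341.5, 270.1]
side bar_grip 0.64 [245.8, 175.6, 299.1, 215.8]
side head 0.67 [245.2, 176.4, 301.1, 220.0]
side head 0.25 [360.4, 294.8, 397.2, 321.2]
side tip 0.29 [243.9, 175.5, 299.5, 214.8]
{'clock': 0.8, 'joint_pos': array([ 1.10801223e+00,  3.41954925e-01,  1.52414115e+00,  1.31295329e-05,
        1.27542897e+00, -1.45961429e-01]), 'qvel': array([ 0.00014859,  0.00178161,  0.00038605,  0.00040651,  0.00105201,
       -0.00179727]), 'joint_torque': array([-3.52696406e-04, -4.33511317e+01, -2.46271008e+01, -1.66971481e-04,
        2.38448720e-04, -1.43661872e-06]), 'eef_pos': array([163.51454384, 498.87592182, 245.33053264]), 'orientation': array([4.14044563e-06, 1.57751520e-01, 9.87478839e-01, 3.41369792e-05]), 'force': array([ 0.15548891, -0.26140366,  0.59261727]), 'wrist_torque': array([ 0.00184027, -0.0136496 , -0.02393687]), 'finger_force': 0.0, 'width': 1.000854339387217}
```

View pics/scene.png

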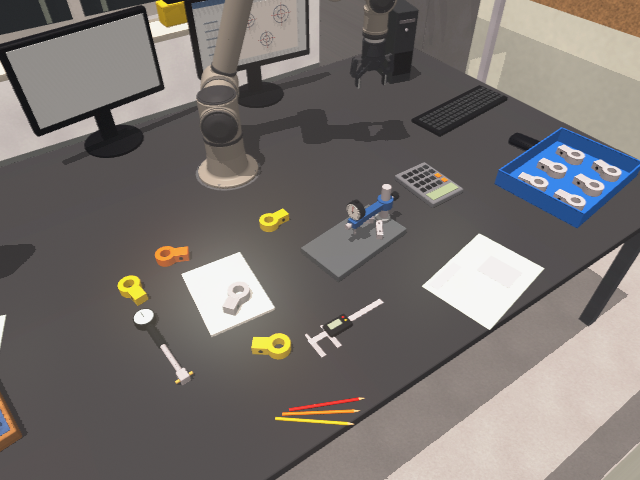

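View pics/side.png

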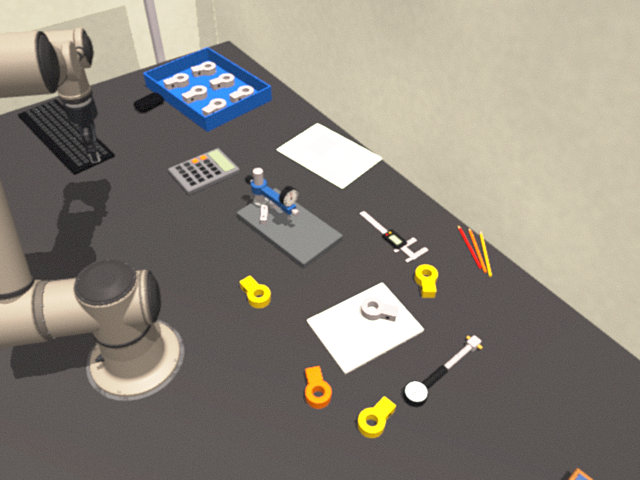

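```bash
cat >> h.py <<'E'
def rect(P):
    (c,wh,an)=cv2.minAreaRect(P[:,:2].astype(np.float32)); return np.round(c,1),np.round(wh,1),round(an,2)
E
python3 - <<'E'
from h import *
for n,bx in(('s0',{'fixture':(299,160,410,284),'board':(180,246,280,340),'eye':(218,274,254,320)}),('d0',{'fixture':(234,160,345,270),'board':(300,280,430,378),'eye':(357,291,403,324)})):
    s=dict(np.load(n+'.npz')); P,ok=cloud(s)
    for t,(l,tp,r,b) in bx.items():
        Q=P[tp:b,l:r][ok[tp:b,l:r]]
        lo,hi={'fixture':(19,29),'board':(7,17),'eye':(34,46)}[t]
        q=Q[(Q[:,2]>lo)&(Q[:,2]<hi)]
        print(n,t,len(q),'z med',np.median(q[:,2]),rect(q), 'mean',q.mean(0).round(1))
        if t=='fixture':
            for z0 in range(50,180,10):
                k=Q[(Q[:,2]>z0)&(Q[:,2]<=z0+10)]
                if len(k): print(z0,len(k),k.mean(0).round(1))
    if n=='s0':
        c=s['frame'][265:325,205:275]; save('crop',cv2.resize(c,None,fx=8,fy=8,interpolation=cv2.INTER_CUBIC))
E
```

```text
s0 fixture 3099 z med 24.4808458595621 (array([525.2, 257.3]), array([184.7, 548.4]), 14.06) mean [562.  128.9  24.3]
50 26 [546.5 240.5  55.2]
60 10 [544.9 246.   62.7]
70 15 [553.1 245.8  78.1]
80 110 [556.9 198.1  85.2]
90 226 [551.7 197.8  96.1]
100 217 [545.3 225.4 103.4]
110 51 [549.2 189.9 115.9]
120 65 [553.9 182.6 125.1]
130 82 [553.8 173.2 135.1]
140 95 [554.  186.3 145.9]
150 100 [555.  165.9 154.6]
160 31 [555.6 136.5 163.4]
170 1 [553.8 139.1 170. ]
s0 board 3823 z med 12.875817192839575 (array([ 501.1, -261.6]), array([281., 315.]), 60.15) mean [ 513.  -271.2   12.8]
s0 eye 423 z med 40.50538776291444 (array([ 559.2, -263.6]), array([60. , 96.2]), 24.97) mean [ 562.6 -261.3   40.3]
d0 fixture 2847 z med 23.59276091053761 (array([538.4, 231.3]), array([163.9, 478.8]), 8.35) mean [545.9 115.6  23.6]
50 22 [531.8 237.1  54.4]
60 10 [525.3 259.5  62.8]
70 24 [526.9 222.6  78. ]
80 115 [532.2 200.8  85.3]
90 248 [538.7 200.1  96.2]
100 187 [534.4 230.1 103.2]
110 56 [541.  191.2 115.1]
120 68 [542.4 185.5 125.1]
130 73 [540.6 175.1 134.8]
140 107 [540.7 182.4 145.7]
150 91 [544.  166.8 154.5]
160 25 [552.1 139.  163.1]
170 1 [551.9 135.6 171.1]
d0 board 4526 z med 11.380967905778903 (array([ 516.3, -271. ]), array([302.4, 337.4]), 53.8) mean [ 496.3 -269.    11.5]
d0 eye 444 z med 39.25361744238737 (array([ 559.8, -257.3]), array([60.7, 93.1]), 46.63) mean [ 557.  -259.1   39.2]
```

View pics/crop.png

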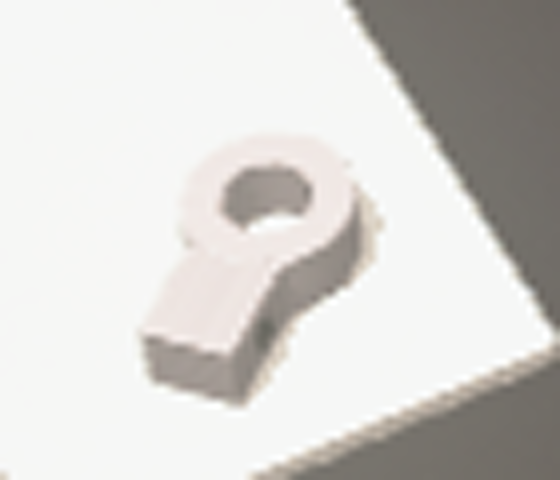

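The pictures show the candidates for the eye (scene pixels): steel at (235,297) on the white board, yellow at (273,220), (132,289) and (272,347), orange at (170,256), and six steel ones in the blue box near (570,175). The one meant is at (235,297), since it is bright steel and on the white board. The crop confirms it, with the ring at upper right and the shank at lower left. The comparator is at (354,235), with its V and column towards +y. I'll look from above with the wrist camera next.

carry_out(
  targets=[
    {"dx":-0.045,"dy":-0.027,"dz":-0.03},
    {"dx":-0.045,"dy":-0.027,"dz":-0.03},
    {"dx":-0.045,"dy":-0.027,"dz":-0.03},
    {"dx":-0.05,"dy":-0.03},
    {"dx":-0.05,"dy":-0.03},
    {"dx":-0.05,"dy":-0.03},
    {"dx":-0.05,"dy":-0.03},
    {"dx":-0.04,"dy":-0.03},
    {"dx":-0.03,"dy":-0.01},
    {},
  ],
)

```text
$.targets[0]: bad value
```

```bash
python3 - <<'E'
from h import *
w=snapshot('wrist');save('w1',w['frame'])
np.savez('w1.npz',**{k:np.array(v) for k,v in w.items()})
s=env.read_state();print(s['clock'],s['eef_pos'],s['orientation'],s['joint_pos'])
M=cv2.Rodrigues(w['rvec'])[0];print('cam',-M.T@w['tvec'],M[2])
P,ok=cloud(w)
for a,b in((18,30),(8,17),(34,46),(80,110),(140,180)):
    m=ok&(P[...,2]>a)&(P[...,2]<b); print(a,b,m.sum(),np.median(P[m],0) if m.any() else '')
E
```

```text
0.85 [163.54022962 498.90790487 245.36649528] [1.76608221e-05 1.57754534e-01 9.87478353e-01 9.42837261e-05] [ 1.10798955e+00  3.41928879e-01  1.52407699e+00  2.38510654e-05
  1.27539630e+00 -1.45981116e-01]
cam [100.40503632 519.41585368 373.80985578] [ 0.25125433 -0.0819989  -0.96444152]
18 30 5112 [229.84274837 778.42975868  21.03202984]
8 17 6962 [182.37059581 776.24958984  15.47168322]
34 46 0 
80 110 0 
140 180 0
```

View pics/w1.png

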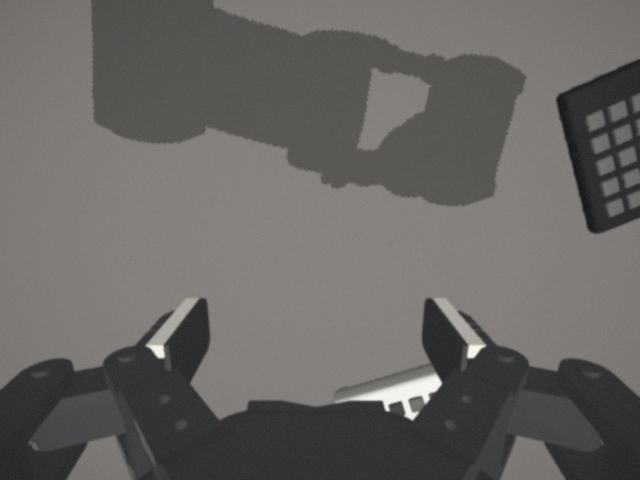

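The move was refused because every row needs all five keys. The picture only shows the fingers (pads near (190,330) and (450,330)) and bare table. I'll send it again in full.

carry_out(
  targets=[
    {"dx":-0.045,"dy":-0.027,"dz":-0.03,"roll":0,"hand":0.085},
    {"dx":-0.045,"dy":-0.027,"dz":-0.03,"roll":0,"hand":0.085},
    {"dx":-0.045,"dy":-0.027,"dz":-0.03,"roll":0,"hand":0.085},
    {"dx":-0.05,"dy":-0.03,"dz":0,"roll":0,"hand":0.085},
    {"dx":-0.05,"dy":-0.03,"dz":0,"roll":0,"hand":0.085},
    {"dx":-0.05,"dy":-0.03,"dz":0,"roll":0,"hand":0.085},
    {"dx":-0.05,"dy":-0.03,"dz":0,"roll":0,"hand":0.085},
    {"dx":-0.04,"dy":-0.03,"dz":0,"roll":0,"hand":0.085},
    {"dx":0,"dy":-0.01,"dz":0,"roll":0,"hand":0.085},
  ],
)

```text
clock: 1.98
eef_pos: [446.2, 150.7, 334.8]
orientation: [-0.0, 0.16, 0.987, -0.0]
force: [-1.0, 1.1, -1.0]
width: 0.992
finger_force: 0.0
```

```bash
cat > look.py <<'E'
from h import *
import sys
n=sys.argv[1]
w=snapshot('wrist');save(n,w['frame'])
np.savez(n+'.npz',**{k:np.array(v) for k,v in w.items()})
s=env.read_state();print(s['clock'],s['eef_pos'].round(1),s['orientation'].round(4),s['joint_pos'].round(3),s['force'].round(1))
P,ok=cloud(w)
for a,b in((18,30),(34,46),(80,112),(130,180)):
    m=ok&(P[...,2]>a)&(P[...,2]<b)&(np.mgrid[:480,:640][0]<300); print(a,b,m.sum(),np.median(P[m],0).round(1) if m.any() else '', rect(P[m]) if m.any() else '')
E
python3 look.py w2
```

```text
2.025 [444.8 151.1 335. ] [-5.000e-04  1.592e-01  9.872e-01 -3.000e-04] [ 0.164  0.181  1.495 -0.     1.466 -1.087] [-1.   0.4  0.9]
18 30 28960 [491.9 262.9  23.8] (array([478.8, 234.4]), array([614.9, 268.9]), 82.98)
34 46 1373 [519.3 217.7  43.5] (array([538.1, 212.8]), array([103.2, 109.4]), 54.11)
80 112 3943 [536.2 233.4 100. ] (array([543.9, 223.7]), array([ 45.1, 195.1]), 12.03)
130 180 929 [531.8 265.9 148.6] (array([537.5, 208.5]), array([ 27.4, 147.1]), 2.04)
```

View pics/w2.png

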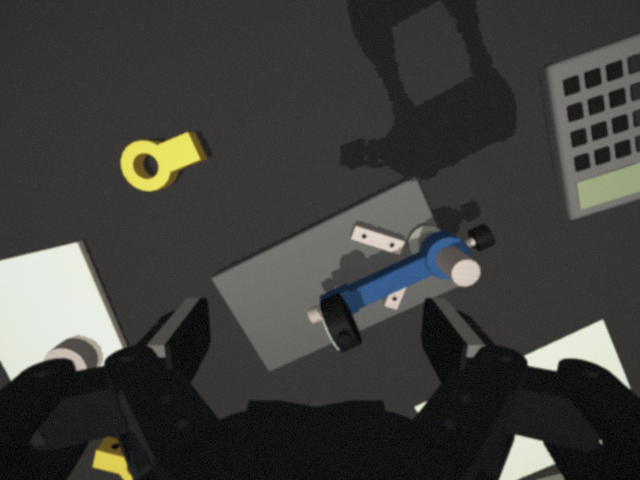

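The wrist picture shows the grey plate with corners near (213,277), (415,178) and (270,370). It also shows the V bars at (377,238) and (396,298), the arm running from the screw at (313,316) to the column at (465,270), and the calculator at (600,130). Now I'll measure the plate pose and head height.

```bash
python3 - <<'E'
from h import *
from scipy.optimize import minimize
w=dict(np.load('w2.npz'));P,ok=cloud(w)
v,u=np.mgrid[:480,:640]
m=ok&(P[...,2]>20.5)&(P[...,2]<29)&(u>205)&(u<480)&(v>170)&(v<380)
m=cv2.morphologyEx(m.astype(np.uint8),cv2.MORPH_OPEN,np.ones((5,5)))>0
n,l,st,_=cv2.connectedComponentsWithStats(m.astype(np.uint8));k=1+st[1:,4].argmax()
q=P[l==k];print(len(q),np.median(q[:,2]),rect(q))
# blue arm pixels
hsv=cv2.cvtColor(w['frame'],cv2.COLOR_RGB2HSV)
b=(hsv[...,0]>100)&(hsv[...,0]<125)&(hsv[...,1]>120)&ok&(u>300)&(u<480)&(v<330)
B=P[b];z=B[:,2];print('blue z hist',np.histogram(z,np.arange(40,160,5)))
t=B[(z>95)&(z<118)];print(np.median(t[:,2]),rect(t))
c,wh,a=rect(q); 
save('dbg',(l==k).astype(np.uint8)[...,None].repeat(3,2)*255)
# metal column top
c=ok&(P[...,2]>135)&(v<300)&(u>430);print('coltop',np.median(P[c],0),rect(P[c]))
c=ok&(P[...,2]>135)&(v>290)&(u<370)&(u>310);print('dial',P[c].max(0),np.median(P[c],0),rect(P[c]))
# table z
c=ok&(u<120)&(v<120);print('table',np.median(P[c][:,2]))
for p in((213,277),(415,178),(270,370)):
    K=w['camera_matrix'];M=cv2.Rodrigues(w['rvec'])[0];C=-M.T@w['tvec'];r=M.T@np.linalg.solve(K,[*p,1]);print(p,C+r*(24-C[2])/r[2])
E
```

```text
16339 24.03025590532027 (array([554.6, 143.6]), array([159.8, 292.8]), 8.66)
blue z hist (array([   0,    0,    0,    0,    0,    0,    0,    7,   84,  249,  250,
        910, 1664,   67,   10,   12,   10,   10,    2,    2,    1,    2,
          0]), array([ 40,  45,  50,  55,  60,  65,  70,  75,  80,  85,  90,  95, 100,
       105, 110, 115, 120, 125, 130, 135, 140, 145, 150, 155]))
100.4551880826315 (array([544.5, 209.8]), array([ 43.7, 163.4]), 10.44)
coltop [532.56032337 266.56489501 148.77786542] (array([494.6, 241.4]), array([125.8,  27.5]), 33.43)
dial [579.31399565 165.49105403 422.75345172] [438.1253045  157.02790583 403.31518695] (array([503.6, 144.3]), array([ 33.2, 151.4]), 85.9)
table -0.3360962355337159
(213, 277) [498.10855301  -8.28268911  24.        ]
(415, 178) [457.07137233 274.3609114   24.        ]
(270, 370) [652.97435765  14.00625383  24.        ]
```

carry_out(
  targets=[
    {"dx":0,"dy":0,"dz":0,"roll":10.5,"hand":0.06},
    {"dx":0,"dy":0,"dz":0,"roll":10.5,"hand":0.06},
    {"dx":0,"dy":0,"dz":0,"roll":10.5,"hand":0.06},
    {"dx":0,"dy":0,"dz":0,"roll":10.5,"hand":0.06},
    {"dx":0,"dy":0,"dz":0,"roll":10.5,"hand":0.06},
    {"dx":0,"dy":0,"dz":0,"roll":10.5,"hand":0.06},
    {"dx":0.017,"dy":0.05,"dz":0.03,"roll":0,"hand":0.06},
    {"dx":0.017,"dy":0.05,"dz":0.045,"roll":0,"hand":0.06},
    {"dx":0,"dy":0.007,"dz":0.055,"roll":0,"hand":0.06},
    {"dx":0,"dy":0,"dz":0,"roll":0,"hand":0.06},
  ],
)

```text
clock: 3.28
eef_pos: [537.7, 201.5, 205.8]
orientation: [-0.003, 0.65, 0.76, -0.004]
force: [-0.0, -0.4, 0.3]
width: 0.698
finger_force: 0.0
```

```bash
cat >> h.py <<'E'
FO=np.array([554.6,143.6]);FY=np.radians(98.6)
FR=np.array([[np.cos(FY),-np.sin(FY)],[np.sin(FY),np.cos(FY)]])
def tofix(p): p=np.asarray(p,float);q=p.copy();q[...,:2]=(p[...,:2]-FO)@FR;q[...,2]-=24;return q
def tow(f): f=np.asarray(f,float);q=f.copy();q[...,:2]=f[...,:2]@FR.T+FO;q[...,2]+=24;return q
def rot(s=None):
    s=s or env.read_state();q=s['orientation'];return R.from_quat([q[1],q[2],q[3],q[0]]).as_matrix()
def go(target):  # world mm -> tool shift mm
    s=env.read_state();return (rot(s).T@(np.asarray(target)-s['eef_pos'])).round(1)
def st():
    s=env.read_state();m=rot(s);print('t',round(s['clock'],2),'pos',s['eef_pos'].round(1),'fix',tofix(s['eef_pos']).round(1),'F',s['force'].round(1),'w',round(s['width'],3),'ff',round(s['finger_force'],1));print('q',s['joint_pos'].round(3),'tx',m[:,0].round(3),'tz',m[:,2].round(3),'xang',np.degrees(np.arctan2(m[1,0],m[0,0])).round(2))
E
python3 - <<'E'
from h import *
w=snapshot('wrist');np.savez('w3.npz',**{k:np.array(v) for k,v in w.items()});save('w3',w['frame'])
st();P,ok=cloud(w);v,u=np.mgrid[:480,:640]
hsv=cv2.cvtColor(w['frame'],cv2.COLOR_RGB2HSV)
b=(hsv[...,0]>100)&(hsv[...,0]<125)&(hsv[...,1]>120)&ok
F=tofix(P[b]);print(len(F))
for x in range(-40,130,10):
    k=F[(F[:,0]>x)&(F[:,0]<x+10)&(F[:,2]>40)]
    if len(k)>10: 
        zt=np.percentile(k[:,2],50);t=k[abs(k[:,2]-zt)<3]; print(x,len(k),zt.round(1),np.percentile(t[:,1],[2,98]).round(1))
print(go(tow([58,0,62.5])))
E
```

```text
t 3.33 pos [539.3 201.6 209.3] fix [ 59.6   6.5 185.3] F [-0.3 -0.7  0.7] w 0.703 ff 0.0
q [0.224 0.466 1.433 0.    1.246 0.069] tx [-0.155  0.988  0.   ] tz [-0.004 -0.    -1.   ] xang 98.92
6746
0 357 76.3 [-13.6  13.3]
10 509 76.0 [-13.4  13.1]
20 422 76.0 [-11.  11.]
30 441 76.1 [-11.3  11. ]
40 451 76.0 [-11.2  11.1]
50 477 76.0 [-11.5  11.1]
60 489 76.1 [-11.2  11.1]
70 521 76.1 [-11.   10.5]
80 499 76.0 [-10.7  10.5]
90 483 76.1 [-10.4   9.9]
100 532 79.5 [-13.5  13.1]
110 350 80.0 [-20.9  20.1]
120 300 80.0 [-22.8  22.5]
[ -1.7   6.9 122.7]
```

carry_out(
  targets=[
    {"dx":-0.002,"dy":0.007,"dz":0.04,"roll":0,"hand":0.06},
    {"dx":0,"dy":0,"dz":0.04,"roll":0,"hand":0.06},
    {"dx":0,"dy":0,"dz":0.02,"roll":0,"hand":0.06},
    {"dx":0,"dy":0,"dz":0,"roll":0,"hand":0.06},
    {"dx":0,"dy":0,"dz":0,"roll":0,"hand":0.06},
  ],
)

```text
clock: 3.95
eef_pos: [549.2, 200.4, 112.8]
orientation: [0.001, 0.65, 0.76, 0.002]
force: [0.3, -0.0, 0.2]
width: 0.703
finger_force: 0.0
```

```bash
python3 -c "
from h import *
st();print(go(tow([58,0,65])))"
```

```text
t 3.95 pos [549.2 200.4 112.8] fix [56.9 -3.1 88.8] F [ 0.3 -0.   0.2] w 0.703 ff 0.0
q [0.219 0.577 1.533 0.    1.027 0.064] tx [-0.154  0.988  0.   ] tz [ 0.005  0.001 -1.   ] xang 98.86
[ 1.1 -3.2 23.8]
```

carry_out(
  targets=[
    {"dx":0.001,"dy":-0.003,"dz":0.012,"roll":0,"hand":0.06},
    {"dx":0,"dy":0,"dz":0.012,"roll":0,"hand":0.06},
    {"dx":0,"dy":0,"dz":0,"roll":0,"hand":0.06},
    {"dx":0,"dy":0,"dz":0,"roll":0,"hand":0.06},
  ],
)

```text
clock: 4.45
eef_pos: [544.9, 200.3, 85.6]
orientation: [-0.0, 0.65, 0.76, -0.0]
force: [-0.3, -0.4, -0.4]
width: 0.701
finger_force: 0.0
```

```bash
python3 -c "
from h import *
st();print(go(tow([58,0,65])))"
```

```text
t 4.45 pos [544.9 200.3  85.6] fix [57.5  1.1 61.6] F [-0.3 -0.4 -0.4] w 0.701 ff 0.0
q [0.22  0.608 1.565 0.    0.969 0.066] tx [-0.154  0.988  0.   ] tz [-0.  0. -1.] xang 98.84
[ 0.5  1.2 -3.4]
```

carry_out(
  targets=[
    {"dx":0,"dy":0.001,"dz":-0.002,"roll":0,"hand":0.06},
    {"dx":0,"dy":0,"dz":0,"roll":0,"hand":0.02},
    {"dx":0,"dy":0,"dz":0,"roll":0,"hand":0.02},
    {"dx":0,"dy":0,"dz":0,"roll":0,"hand":0.02},
    {"dx":0,"dy":0,"dz":0,"roll":0,"hand":0.02},
    {"dx":0,"dy":0,"dz":0,"roll":0,"hand":0.02},
  ],
)

```text
clock: 5.2
eef_pos: [545.9, 200.5, 88.0]
orientation: [0.0, 0.651, 0.759, 0.0]
force: [0.2, 1.0, 1.8]
width: 0.267
finger_force: 62.3
```

```bash
python3 -c "
from h import *
st()"
```

```text
t 5.2 pos [545.9 200.5  88. ] fix [57.6  0.1 64. ] F [0.2 1.  1.8] w 0.267 ff 62.3
q [0.22  0.606 1.561 0.    0.974 0.066] tx [-0.154  0.988  0.   ] tz [ 0.001  0.    -1.   ] xang 98.84
```

carry_out(
  targets=[
    {"dx":0,"dy":0,"dz":-0.006,"roll":0,"hand":0.02},
    {"dx":0,"dy":0,"dz":-0.006,"roll":0,"hand":0.02},
    {"dx":0,"dy":0,"dz":-0.006,"roll":0,"hand":0.02},
    {"dx":0,"dy":0,"dz":-0.006,"roll":0,"hand":0.02},
    {"dx":0,"dy":0,"dz":-0.005,"roll":0,"hand":0.02},
    {"dx":0,"dy":0,"dz":0,"roll":0,"hand":0.02},
    {"dx":0,"dy":0,"dz":0,"roll":0,"hand":0.02},
  ],
)

```text
clock: 6.08
eef_pos: [545.9, 200.5, 115.5]
orientation: [-0.0, 0.651, 0.759, -0.0]
force: [4.5, 1.4, -11.6]
width: 0.268
finger_force: 60.9
```

```bash
python3 -c "
from h import *
st()"
```

```text
t 6.08 pos [545.9 200.5 115.5] fix [57.5  0.1 91.5] F [  4.5   1.4 -11.6] w 0.268 ff 60.9
q [0.22  0.572 1.535 0.    1.036 0.066] tx [-0.154  0.988  0.   ] tz [-0.  0. -1.] xang 98.84
```

carry_out(
  targets=[
    {"dx":0,"dy":0,"dz":0,"roll":0,"hand":0.06},
    {"dx":0,"dy":0,"dz":0,"roll":0,"hand":0.06},
    {"dx":0,"dy":0,"dz":0,"roll":0,"hand":0.06},
    {"dx":0,"dy":0,"dz":-0.045,"roll":0,"hand":0.06},
    {"dx":0,"dy":0,"dz":-0.06,"roll":0,"hand":0.06},
    {"dx":0,"dy":0,"dz":-0.06,"roll":0,"hand":0.08},
    {"dx":-0.04,"dy":-0.005,"dz":-0.02,"roll":0,"hand":0.08},
    {"dx":-0.06,"dy":-0.008,"dz":0,"roll":0,"hand":0.08},
    {"dx":-0.06,"dy":-0.008,"dz":0,"roll":0,"hand":0.08},
    {"dx":-0.06,"dy":-0.008,"dz":0,"roll":0,"hand":0.08},
  ],
)

```text
clock: 7.32
eef_pos: [550.6, -23.0, 302.3]
orientation: [0.0, 0.65, 0.76, 0.0]
force: [1.1, 0.1, -0.3]
width: 0.937
finger_force: 0.0
```

carry_out(
  targets=[
    {"dx":-0.06,"dy":-0.008,"dz":0,"roll":0,"hand":0.08},
    {"dx":-0.06,"dy":-0.008,"dz":0,"roll":0,"hand":0.08},
    {"dx":-0.05,"dy":-0.003,"dz":0,"roll":0,"hand":0.08},
    {"dx":0,"dy":0,"dz":0,"roll":0,"hand":0.08},
  ],
)

```text
clock: 7.82
eef_pos: [557.8, -195.8, 301.3]
orientation: [-0.0, 0.652, 0.758, -0.0]
force: [0.2, 0.7, -0.3]
width: 0.939
finger_force: 0.0
```

```bash
cat > eye.py <<'E'
from h import *
from scipy.spatial import cKDTree
from scipy.optimize import minimize
def outline():
    t=np.radians(np.linspace(-145,145,150));r=np.c_[30*np.cos(t),30*np.sin(t)]
    xs=np.linspace(-25,-65,30);ys=np.linspace(-17,17,25)
    b=np.linspace(0,2*np.pi,80)
    return np.r_[r,np.c_[xs,0*xs+17],np.c_[xs,0*xs-17],np.c_[0*ys-65,ys],np.c_[15*np.cos(b),15*np.sin(b)]]
def fit(w,ztop,ctr,rad=75):
    P,ok=cloud(w)
    m=ok&(abs(P[...,2]-ztop)<4)&(np.hypot(P[...,0]-ctr[0],P[...,1]-ctr[1])<rad)
    n,l,stt,_=cv2.connectedComponentsWithStats(m.astype(np.uint8));k=1+stt[1:,4].argmax();m=(l==k)
    e=m&~(cv2.erode(m.astype(np.uint8),np.ones((3,3)))>0)
    q=P[e][:,:2];O=outline();best=None
    T=cKDTree(O);c0=P[m][:,:2].mean(0)
    def cost(p):
        c,s=np.cos(p[2]),np.sin(p[2]);z=(q-p[:2])@np.array([[c,-s],[s,c]])
        d=T.query(z)[0];return np.minimum(d,6).__pow__(2).mean()
    for a in np.arange(0,2*np.pi,np.pi/6):
        p0=[c0[0]+15*np.cos(a),c0[1]+15*np.sin(a),a]
        r=minimize(cost,p0,method='Nelder-Mead',options=dict(xatol=.01,fatol=1e-4,initial_simplex=np.array([p0]+[[p0[0]+8*(i==0),p0[1]+8*(i==1),a+.2*(i==2)] for i in range(3)])))
        if best is None or r.fun<best.fun:best=r
    print('eye',best.x[:2].round(1),'yaw',np.degrees(best.x[2]).round(1),'cost',round(best.fun,2),'n',len(q),'ztop',np.median(P[m][:,2]).round(1))
    return best.x
E
python3 - <<'E'
from eye import *
w=snapshot('wrist');np.savez('w4.npz',**{k:np.array(v) for k,v in w.items()});save('w4',w['frame'])
st();fit(w,40,(559,-262))
for n in('s0','d0'): fit(dict(np.load(n+'.npz')),40,(559,-262))
E
```

```text
t 7.88 pos [ 557.9 -193.6  301.4] fix [-333.9   47.2  277.4] F [0.3 1.  0.2] w 0.941 ff 0.0
q [-0.464  0.432  1.231  0.     1.478 -0.616] tx [-0.151  0.989  0.001] tz [-0.001  0.001 -1.   ] xang 98.68
eye [ 550.7 -243.6] yaw 127.3 cost 6.84 n 499 ztop 39.8
eye [ 549.9 -246.8] yaw 130.1 cost 16.61 n 290 ztop 40.5
eye [ 546.7 -245.7] yaw 129.2 cost 15.56 n 292 ztop 39.5
```

```bash
python3 - <<'E'
from eye import *
w=dict(np.load('w4.npz'));x=np.array([550.7,-243.6,np.radians(127.3)])
O=outline();c,s=np.cos(x[2]),np.sin(x[2]);W=O@np.array([[c,s],[-s,c]])+x[:2]
im=w['frame'].copy()
for p in proj(w,np.c_[W,0*W[:,0]+40]): cv2.circle(im,tuple(int(round(a)) for a in p),0,(255,0,0),-1)
save('w4o',im)
E
```

View pics/w4o.png

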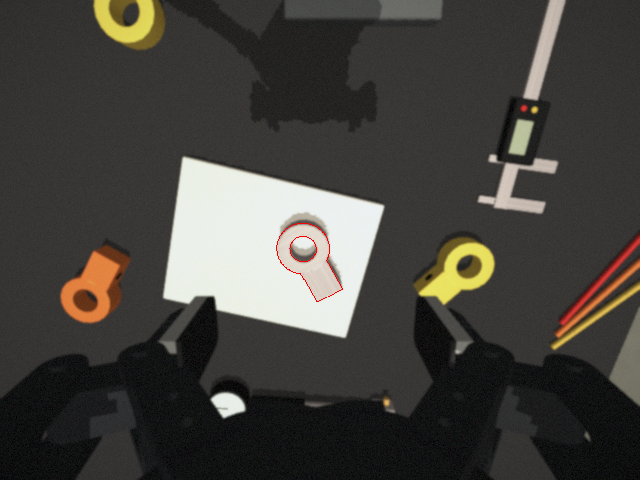

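The overlay shows the model outline lying exactly on the steel eye (ring at (303,247), shank end at (328,296)). The eye is at (550.7, -243.6) with a yaw of 127.3°. I'll go to the shank grip.

carry_out(
  targets=[
    {"dx":0,"dy":0,"dz":0,"roll":-9.5,"hand":0.06},
    {"dx":0,"dy":0,"dz":0,"roll":-9.5,"hand":0.06},
    {"dx":0,"dy":0,"dz":0,"roll":-9.5,"hand":0.06},
    {"dx":-0.026,"dy":-0.012,"dz":0.05,"roll":0,"hand":0.06},
    {"dx":-0.026,"dy":-0.012,"dz":0.05,"roll":0,"hand":0.06},
    {"dx":-0.026,"dy":-0.012,"dz":0.05,"roll":0,"hand":0.06},
    {"dx":0,"dy":0,"dz":0.05,"roll":0,"hand":0.06},
    {"dx":0,"dy":0,"dz":0.02,"roll":0,"hand":0.06},
    {"dx":0,"dy":0,"dz":0,"roll":0,"hand":0.06},
    {"dx":0,"dy":0,"dz":0,"roll":0,"hand":0.06},
  ],
)

```text
clock: 9.12
eef_pos: [578.0, -275.6, 83.4]
orientation: [0.001, 0.443, 0.897, -0.0]
force: [1.6, -0.2, 0.9]
width: 0.7
finger_force: 0.0
```

```bash
python3 - <<'E'
from eye import *
st();print(go([576.8,-277.8,30]))
E
```

```text
t 9.12 pos [ 578.  -275.6   83.4] fix [-418.    39.5   59.4] F [ 1.6 -0.2  0.9] w 0.7 ff 0.0
q [-0.565  0.702  1.381  0.     1.056 -1.218] tx [-0.608  0.794 -0.002] tz [ 0.002 -0.001 -1.   ] xang 127.42
[-0.9 -2.4 53.4]
```

carry_out(
  targets=[
    {"dx":-0.001,"dy":-0.002,"dz":0.025,"roll":0,"hand":0.06},
    {"dx":0,"dy":0,"dz":0.018,"roll":0,"hand":0.06},
    {"dx":0,"dy":0,"dz":0.009,"roll":0,"hand":0.06},
    {"dx":0,"dy":0,"dz":0,"roll":0,"hand":0.06},
    {"dx":0,"dy":0,"dz":0,"roll":0,"hand":0.06},
    {"dx":0,"dy":0,"dz":0,"roll":0,"hand":0.025},
    {"dx":0,"dy":0,"dz":0,"roll":0,"hand":0.025},
    {"dx":0,"dy":0,"dz":0,"roll":0,"hand":0.025},
    {"dx":0,"dy":0,"dz":0,"roll":0,"hand":0.025},
    {"dx":0,"dy":0,"dz":0,"roll":0,"hand":0.025},
  ],
)

```text
clock: 10.38
eef_pos: [576.5, -278.3, 30.6]
orientation: [0.001, 0.443, 0.896, 0.0]
force: [-0.7, 1.5, 6.3]
width: 0.388
finger_force: 61.5
```

```bash
python3 - <<'E'
from eye import *
st()
E
```

```text
t 10.38 pos [ 576.5 -278.3   30.6] fix [-420.4   41.4    6.6] F [-0.7  1.5  6.3] w 0.388 ff 61.5
q [-0.569  0.768  1.417  0.     0.955 -1.221] tx [-0.607  0.795 -0.001] tz [ 0.001 -0.001 -1.   ] xang 127.35
```

carry_out(
  targets=[
    {"dx":0,"dy":0,"dz":-0.03,"roll":0,"hand":0.025},
    {"dx":0,"dy":0,"dz":-0.04,"roll":0,"hand":0.025},
    {"dx":0,"dy":0,"dz":0,"roll":9.6,"hand":0.025},
    {"dx":0,"dy":0,"dz":0,"roll":9.6,"hand":0.025},
    {"dx":0,"dy":0,"dz":0,"roll":9.6,"hand":0.025},
    {"dx":0.05,"dy":0.007,"dz":0,"roll":0,"hand":0.025},
    {"dx":0.055,"dy":0.008,"dz":0,"roll":0,"hand":0.025},
    {"dx":0.055,"dy":0.008,"dz":0,"roll":0,"hand":0.025},
    {"dx":0.055,"dy":0.008,"dz":0,"roll":0,"hand":0.025},
    {"dx":0.04,"dy":0.005,"dz":0,"roll":0,"hand":0.025},
  ],
)

```text
clock: 11.62
eef_pos: [572.1, -18.1, 98.1]
orientation: [-0.002, 0.652, 0.758, -0.001]
force: [0.1, -0.7, -7.5]
width: 0.386
finger_force: 62.4
```

carry_out(
  targets=[
    {"dx":0.03,"dy":0.003,"dz":0,"roll":0,"hand":0.025},
    {"dx":0.015,"dy":0.002,"dz":0,"roll":0,"hand":0.025},
    {"dx":0,"dy":0,"dz":0,"roll":0,"hand":0.025},
    {"dx":0,"dy":0,"dz":0,"roll":0,"hand":0.025},
  ],
)

```text
clock: 12.12
eef_pos: [571.9, 23.5, 99.4]
orientation: [-0.0, 0.653, 0.758, -0.0]
force: [-0.8, 0.3, -7.5]
width: 0.384
finger_force: 62.4
```

```bash
python3 - <<'E'
from eye import *
st();print(go(tow([-112,0,19])))
E
```

```text
t 12.12 pos [571.9  23.5  99.4] fix [-121.3    0.8   75.4] F [-0.8  0.3 -7.5] w 0.384 ff 62.4
q [-9.200e-02  5.780e-01  1.577e+00 -1.000e-03  9.870e-01 -2.410e-01] tx [-0.148  0.989 -0.   ] tz [-0.001 -0.    -1.   ] xang 98.5
[ 9.3  0.8 56.4]
```

carry_out(
  targets=[
    {"dx":0.009,"dy":0.001,"dz":0.025,"roll":0,"hand":0.025},
    {"dx":0,"dy":0,"dz":0.02,"roll":0,"hand":0.025},
    {"dx":0,"dy":0,"dz":0.007,"roll":0,"hand":0.025},
    {"dx":0,"dy":0,"dz":0.003,"roll":0,"hand":0.025},
    {"dx":0,"dy":0,"dz":0,"roll":0,"hand":0.025},
    {"dx":0,"dy":0,"dz":0,"roll":0,"hand":0.025},
  ],
)

```text
clock: 12.88
eef_pos: [572.1, 33.5, 45.5]
orientation: [0.001, 0.652, 0.758, 0.0]
force: [0.5, 0.5, -7.6]
width: 0.381
finger_force: 62.3
```

```bash
python3 - <<'E'
from eye import *
st();print(go(tow([-112,0,19])))
E
```

```text
t 12.88 pos [572.1  33.5  45.5] fix [-111.4   -0.9   21.5] F [ 0.5  0.5 -7.6] w 0.381 ff 62.3
q [-0.075  0.652  1.619  0.     0.869 -0.224] tx [-0.149  0.989 -0.   ] tz [ 0.001 -0.    -1.   ] xang 98.54
[-0.6 -0.9  2.5]
```

carry_out(
  targets=[
    {"dx":0,"dy":-0.001,"dz":0.0015,"roll":0,"hand":0.025},
    {"dx":0,"dy":0,"dz":0.001,"roll":0,"hand":0.025},
    {"dx":0,"dy":0,"dz":0,"roll":0,"hand":0.025},
  ],
)

```text
clock: 13.25
eef_pos: [570.6, 33.6, 42.6]
orientation: [0.0, 0.652, 0.758, 0.0]
force: [-1.5, -0.3, -3.4]
width: 0.385
finger_force: 62.8
```

```bash
python3 - <<'E'
from eye import *
st();print(go(tow([-112,0,19])))
E
```

```text
t 13.25 pos [570.6  33.6  42.6] fix [-111.2    0.6   18.6] F [-1.5 -0.3 -3.4] w 0.385 ff 62.8
q [-0.075  0.655  1.624  0.     0.862 -0.225] tx [-0.149  0.989 -0.   ] tz [ 0.  0. -1.] xang 98.56
[-0.8  0.6 -0.4]
```

carry_out(
  targets=[
    {"dx":0,"dy":0,"dz":0,"roll":0,"hand":0.06},
    {"dx":0,"dy":0,"dz":0,"roll":0,"hand":0.06},
    {"dx":0,"dy":0,"dz":0,"roll":0,"hand":0.06},
    {"dx":0,"dy":0,"dz":-0.02,"roll":0,"hand":0.06},
    {"dx":0,"dy":0,"dz":-0.04,"roll":0,"hand":0.06},
    {"dx":-0.01,"dy":0,"dz":-0.05,"roll":0,"hand":0.08},
    {"dx":-0.01,"dy":0,"dz":-0.06,"roll":0,"hand":0.08},
    {"dx":0,"dy":0,"dz":-0.05,"roll":0,"hand":0.08},
    {"dx":0,"dy":0,"dz":-0.03,"roll":0,"hand":0.08},
    {"dx":0,"dy":0,"dz":0,"roll":0,"hand":0.08},
  ],
)

```text
clock: 14.5
eef_pos: [574.6, 13.7, 295.2]
orientation: [0.003, 0.652, 0.758, 0.002]
force: [-0.3, -0.0, -0.2]
width: 0.938
finger_force: 0.0
```

```bash
python3 - <<'E'
from eye import *
w=snapshot('wrist');np.savez('w5.npz',**{k:np.array(v) for k,v in w.items()});save('w5',w['frame'])
st();x=fit(w,52,(577,75));print('fix',tofix([*x[:2],24]).round(1),np.degrees(x[2])-98.6)
P,ok=cloud(w);hsv=cv2.cvtColor(w['frame'],cv2.COLOR_RGB2HSV)
b=(hsv[...,0]>100)&(hsv[...,0]<125)&(hsv[...,1]>120)&ok
F=tofix(P[b]);k=F[(F[:,0]>20)&(F[:,0]<95)&(F[:,2]>90)];print('arm top',len(k),np.median(k[:,2]) if len(k) else '')
E
```

```text
t 14.55 pos [573.8  13.8 293. ] fix [-131.3    0.4  269. ] F [-0.9  0.7 -0.6] w 0.938 ff 0.0
q [-0.11   0.402  1.301  0.     1.436 -0.259] tx [-0.149  0.989 -0.   ] tz [ 0.002 -0.    -1.   ] xang 98.55
eye [565.5  75.8] yaw 97.4 cost 5.73 n 524 ztop 51.8
fix [-68.7  -0.6   0. ] -1.1945366510354205
arm top 524 103.32653567180165
```

The eye lies flat at fixture (-69, -1), nearly straight, and the head is at about 36 mm. The rows have no tilt input, so I'll try to get a lean from the arm's outer reach limit, stretched along the V direction.

carry_out(
  targets=[
    {"dx":0.03,"dy":-0.027,"dz":-0.01,"roll":0,"hand":0.0},
    {"dx":0.044,"dy":-0.039,"dz":-0.01,"roll":0,"hand":0.0},
    {"dx":0.044,"dy":-0.039,"dz":-0.01,"roll":0,"hand":0.0},
    {"dx":0.044,"dy":-0.039,"dz":0,"roll":0,"hand":0.0},
    {"dx":0.044,"dy":-0.039,"dz":0,"roll":0,"hand":0.0},
    {"dx":0.044,"dy":-0.039,"dz":0,"roll":0,"hand":0.0},
    {"dx":0.044,"dy":-0.039,"dz":0,"roll":0,"hand":0.0},
    {"dx":0.044,"dy":-0.039,"dz":0,"roll":0,"hand":0.0},
    {"dx":0.044,"dy":-0.039,"dz":0,"roll":0,"hand":0.0},
    {"dx":0.044,"dy":-0.039,"dz":0,"roll":0,"hand":0.0},
  ],
)

```text
clock: 15.8
eef_pos: [134.5, 379.3, 320.9]
orientation: [0.0, 0.652, 0.758, -0.001]
force: [1.2, -0.3, -0.4]
width: -0.001
finger_force: 0.0
```

carry_out(
  targets=[
    {"dx":0.044,"dy":-0.039,"dz":0,"roll":0,"hand":0.0},
    {"dx":0.044,"dy":-0.039,"dz":0,"roll":0,"hand":0.0},
    {"dx":0.044,"dy":-0.039,"dz":0,"roll":0,"hand":0.0},
    {"dx":0.044,"dy":-0.039,"dz":0,"roll":0,"hand":0.0},
    {"dx":0.044,"dy":-0.039,"dz":0,"roll":0,"hand":0.0},
    {"dx":0.05,"dy":-0.01,"dz":0,"roll":0,"hand":0.0},
    {"dx":0.05,"dy":0,"dz":0,"roll":0,"hand":0.0},
  ],
)

```text
clock: 16.68
eef_pos: [-115.7, 665.6, 320.2]
orientation: [0.001, 0.652, 0.759, -0.001]
force: [0.7, 0.5, -0.4]
width: -0.001
finger_force: 0.0
```

```bash
python3 - <<'E'
from eye import *
st()
E
```

```text
t 16.68 pos [-115.7  665.6  320.2] fix [616.4 584.7 296.2] F [ 0.7  0.5 -0.4] w -0.001 ff 0.0
q [1.63  0.61  0.886 0.    1.648 1.478] tx [-0.151  0.989 -0.003] tz [ 0.    -0.003 -1.   ] xang 98.68
```

carry_out(
  targets=[
    {"dx":0.06,"dy":0,"dz":0,"roll":0,"hand":0.0},
    {"dx":0.06,"dy":0,"dz":0,"roll":0,"hand":0.0},
    {"dx":0.06,"dy":0,"dz":0,"roll":0,"hand":0.0},
    {"dx":0.06,"dy":0,"dz":0,"roll":0,"hand":0.0},
    {"dx":0.06,"dy":0,"dz":0,"roll":0,"hand":0.0},
    {"dx":0.06,"dy":0,"dz":0,"roll":0,"hand":0.0},
  ],
)

```text
clock: 17.42
eef_pos: [-138.3, 846.8, 264.9]
orientation: [-0.047, 0.651, 0.756, 0.039]
force: [0.9, 0.1, 0.3]
width: 0.001
finger_force: 0.0
```

```bash
python3 - <<'E'
from eye import *
st()
E
```

```text
t 17.43 pos [-138.3  846.8  264.9] fix [798.9 580.  240.9] F [0.9 0.1 0.3] w 0.001 ff 0.0
q [1.639 1.108 0.04  0.012 1.873 1.495] tx [-0.147  0.982  0.121] tz [-0.02   0.119 -0.993] xang 98.54
```

The reach limit does lean the tool outwards, by about 7° so far. I'll keep pushing.

carry_out(
  targets=[
    {"dx":0.062,"dy":0,"dz":0,"roll":0,"hand":0.0},
    {"dx":0.062,"dy":0,"dz":0,"roll":0,"hand":0.0},
    {"dx":0.062,"dy":0,"dz":0,"roll":0,"hand":0.0},
    {"dx":0.062,"dy":0,"dz":0,"roll":0,"hand":0.0},
    {"dx":0.062,"dy":0,"dz":0,"roll":0,"hand":0.0},
    {"dx":0.062,"dy":0,"dz":0,"roll":0,"hand":0.0},
  ],
)

```text
clock: 18.18
eef_pos: [-148.1, 931.2, 243.6]
orientation: [-0.138, 0.642, 0.745, 0.116]
force: [-0.1, 0.0, -0.2]
width: 0.0
finger_force: 0.0
```

```bash
python3 - <<'E'
from eye import *
st()
E
```

```text
t 18.18 pos [-148.1  931.2  243.6] fix [883.9 577.1 219.6] F [-0.1  0.  -0.2] w 0.0 ff 0.0
q [1.637 1.155 0.04  0.034 1.585 1.494] tx [-0.138  0.925  0.355] tz [-0.057  0.35  -0.935] xang 98.49
```

carry_out(
  targets=[
    {"dx":0.062,"dy":0,"dz":0,"roll":0,"hand":0.0},
    {"dx":0.062,"dy":0,"dz":0,"roll":0,"hand":0.0},
    {"dx":0.062,"dy":0,"dz":0,"roll":0,"hand":0.0},
    {"dx":0.062,"dy":0,"dz":0,"roll":0,"hand":0.0},
    {"dx":0.062,"dy":0,"dz":0,"roll":0,"hand":0.0},
    {"dx":0.062,"dy":0,"dz":0,"roll":0,"hand":0.0},
  ],
)

```text
clock: 18.92
eef_pos: [-153.8, 984.3, 310.3]
orientation: [-0.23, 0.622, 0.723, 0.194]
force: [-0.1, 0.3, -0.0]
width: -0.0
finger_force: 0.0
```

```bash
python3 - <<'E'
from eye import *
st()
E
```

```text
t 18.93 pos [-153.8  984.3  310.3] fix [937.2 574.7 286.3] F [-0.1  0.3 -0. ] w -0.0 ff 0.0
q [1.632 1.117 0.037 0.057 1.379 1.49 ] tx [-0.12   0.811  0.573] tz [-0.091  0.566 -0.819] xang 98.41
```

carry_out(
  targets=[
    {"dx":0.03,"dy":0,"dz":0,"roll":0,"hand":0.0},
    {"dx":0.03,"dy":0,"dz":0,"roll":0,"hand":0.0},
    {"dx":0.03,"dy":0,"dz":0,"roll":0,"hand":0.0},
  ],
)

```text
clock: 19.3
eef_pos: [-154.4, 991.2, 335.0]
orientation: [-0.249, 0.617, 0.716, 0.211]
force: [0.5, 0.8, -0.2]
width: -0.001
finger_force: 0.0
```

```bash
python3 - <<'E'
from eye import *
st()
E
```

```text
t 19.3 pos [-154.4  991.2  335. ] fix [944.1 574.3 311. ] F [ 0.5  0.8 -0.2] w -0.001 ff 0.0
q [1.631 1.099 0.037 0.062 1.343 1.489] tx [-0.115  0.778  0.617] tz [-0.097  0.609 -0.787] xang 98.38
```

carry_out(
  targets=[
    {"dx":0.05,"dy":0,"dz":0.036,"roll":0,"hand":0.0},
    {"dx":0.05,"dy":0,"dz":0.036,"roll":0,"hand":0.0},
    {"dx":0.05,"dy":0,"dz":0.036,"roll":0,"hand":0.0},
  ],
)

```text
clock: 19.68
eef_pos: [-161.1, 1038.3, 297.7]
orientation: [-0.289, 0.604, 0.701, 0.244]
force: [-0.1, -0.4, 1.0]
width: 0.0
finger_force: 0.0
```

```bash
python3 - <<'E'
from eye import *
st()
E
```

```text
t 19.68 pos [-161.1 1038.3  297.7] fix [991.7 573.9 273.7] F [-0.1 -0.4  1. ] w 0.0 ff 0.0
q [1.633 1.17  0.038 0.073 1.161 1.482] tx [-0.103  0.706  0.7  ] tz [-0.11   0.692 -0.714] xang 98.31
```

carry_out(
  targets=[
    {"dx":0.044,"dy":0,"dz":0.044,"roll":0,"hand":0.0},
    {"dx":0.044,"dy":0,"dz":0.044,"roll":0,"hand":0.0},
    {"dx":0.044,"dy":0,"dz":0.044,"roll":0,"hand":0.0},
  ],
)

```text
clock: 20.05
eef_pos: [-166.8, 1077.7, 260.1]
orientation: [-0.325, 0.59, 0.685, 0.276]
force: [-0.5, 0.3, 0.4]
width: -0.0
finger_force: 0.0
```

```bash
python3 - <<'E'
from eye import *
st()
E
```

```text
t 20.05 pos [-166.8 1077.7  260.1] fix [1031.5  573.6  236.1] F [-0.5  0.3  0.4] w -0.0 ff 0.0
q [1.635 1.242 0.038 0.086 0.984 1.472] tx [-0.091  0.63   0.772] tz [-0.12   0.762 -0.636] xang 98.22
```

The lean is now about 50°, pointing along the V direction (98.9°). I'll work out the tool shifts back to the bench.

```bash
python3 - <<'E'
from eye import *
print(go([250,500,340]));m=rot();print((m.T@(np.array([582,-60,300])-[250,500,340])).round(1))
E
```

```text
[-340.   324.4 -541.4]
[-413.7  244.  -441.3]
```

carry_out(
  targets=[
    {"dx":-0.02,"dy":0.018,"dz":-0.03,"roll":0,"hand":0.0},
    {"dx":-0.026,"dy":0.025,"dz":-0.042,"roll":0,"hand":0.0},
    {"dx":-0.026,"dy":0.025,"dz":-0.042,"roll":0,"hand":0.0},
    {"dx":-0.026,"dy":0.025,"dz":-0.042,"roll":0,"hand":0.0},
    {"dx":-0.026,"dy":0.025,"dz":-0.042,"roll":0,"hand":0.0},
    {"dx":-0.026,"dy":0.025,"dz":-0.042,"roll":0,"hand":0.0},
    {"dx":-0.026,"dy":0.025,"dz":-0.042,"roll":0,"hand":0.0},
  ],
)

```text
clock: 20.92
eef_pos: [36.0, 802.6, 303.7]
orientation: [-0.326, 0.589, 0.686, 0.275]
force: [0.1, 1.4, -0.1]
width: -0.001
finger_force: 0.0
```

```bash
python3 - <<'E'
from eye import *
st();print(go([250,500,340]))
E
```

```text
t 20.93 pos [ 36.  802.6 303.7] fix [729.1 414.2 279.7] F [ 0.1  1.4 -0.1] w -0.001 ff 0.0
q [1.312 0.483 1.448 0.737 0.486 0.627] tx [-0.094  0.629  0.772] tz [-0.123  0.762 -0.635] xang 98.46
[-182.2  164.4 -280.1]
```

```bash
python3 - <<'E'
from eye import *
m=rot();p=[[36,803,304],[300,680,320],[500,420,320],[590,150,320],[582,-60,300]]
for a,b in zip(p,p[1:]): d=m.T@(np.subtract(b,a));n=np.ceil(np.linalg.norm(d)/50);print(b,d.round(0),n,(d/n).round(1))
E
```

```text
[300, 680, 320] [ -90.  242. -136.] 6.0 [-14.9  40.3 -22.7]
[500, 420, 320] [-182.  157. -223.] 7.0 [-26.   22.5 -31.8]
[590, 150, 320] [-178.   47. -217.] 6.0 [-29.7   7.9 -36.2]
[582, -60, 300] [-147.  -40. -146.] 5.0 [-29.3  -8.1 -29.3]
```

carry_out(
  targets=[
    {"dx":-0.015,"dy":0.04,"dz":-0.023,"roll":0,"hand":0.0},
    {"dx":-0.015,"dy":0.04,"dz":-0.023,"roll":0,"hand":0.0},
    {"dx":-0.015,"dy":0.04,"dz":-0.023,"roll":0,"hand":0.0},
    {"dx":-0.015,"dy":0.04,"dz":-0.023,"roll":0,"hand":0.0},
    {"dx":-0.015,"dy":0.04,"dz":-0.023,"roll":0,"hand":0.0},
    {"dx":-0.015,"dy":0.04,"dz":-0.023,"roll":0,"hand":0.0},
  ],
)

```text
clock: 21.68
eef_pos: [299.1, 678.8, 320.3]
orientation: [-0.326, 0.589, 0.686, 0.275]
force: [0.0, 0.9, 0.0]
width: -0.003
finger_force: 0.0
```

```bash
python3 - <<'E'
from eye import *
st()
E
```

```text
t 21.68 pos [299.1 678.8 320.3] fix [567.4 172.6 296.3] F [0.  0.9 0. ] w -0.003 ff 0.0
q [0.794 0.438 1.474 0.948 0.872 0.135] tx [-0.094  0.629  0.772] tz [-0.123  0.762 -0.636] xang 98.49
```

carry_out(
  targets=[
    {"dx":-0.026,"dy":0.022,"dz":-0.032,"roll":0,"hand":0.0},
    {"dx":-0.026,"dy":0.022,"dz":-0.032,"roll":0,"hand":0.0},
    {"dx":-0.026,"dy":0.022,"dz":-0.032,"roll":0,"hand":0.0},
    {"dx":-0.026,"dy":0.022,"dz":-0.032,"roll":0,"hand":0.0},
    {"dx":-0.026,"dy":0.022,"dz":-0.032,"roll":0,"hand":0.0},
    {"dx":-0.026,"dy":0.022,"dz":-0.032,"roll":0,"hand":0.0},
    {"dx":-0.026,"dy":0.022,"dz":-0.032,"roll":0,"hand":0.0},
    {"dx":-0.03,"dy":0.008,"dz":-0.036,"roll":0,"hand":0.0},
  ],
)

```text
clock: 22.68
eef_pos: [510.9, 372.1, 320.5]
orientation: [-0.326, 0.589, 0.687, 0.275]
force: [0.3, -0.3, 0.2]
width: -0.002
finger_force: 0.0
```

```bash
python3 - <<'E'
from eye import *
st()
E
```

```text
t 22.68 pos [510.9 372.1 320.5] fix [232.4   9.  296.5] F [ 0.3 -0.3  0.2] w -0.002 ff 0.0
q [ 0.122  0.445  1.461  0.901  1.388 -0.278] tx [-0.094  0.63   0.771] tz [-0.123  0.761 -0.637] xang 98.51
```

```bash
python3 - <<'E'
from eye import *
print(go(tow([-195,0,276])),go(tow([-195,0,60])))
E
```

```text
[-287.9    7.  -316.6] [-454.5    8.1 -179.2]
```

carry_out(
  targets=[
    {"dx":-0.03,"dy":0.001,"dz":-0.034,"roll":0,"hand":0.0},
    {"dx":-0.036,"dy":0.001,"dz":-0.04,"roll":0,"hand":0.0},
    {"dx":-0.036,"dy":0.001,"dz":-0.04,"roll":0,"hand":0.0},
    {"dx":-0.036,"dy":0.001,"dz":-0.04,"roll":0,"hand":0.0},
    {"dx":-0.036,"dy":0.001,"dz":-0.04,"roll":0,"hand":0.0},
    {"dx":-0.036,"dy":0.001,"dz":-0.04,"roll":0,"hand":0.0},
    {"dx":-0.036,"dy":0.001,"dz":-0.04,"roll":0,"hand":0.0},
    {"dx":-0.036,"dy":0,"dz":-0.04,"roll":0,"hand":0.0},
  ],
)

```text
clock: 23.68
eef_pos: [582.2, -43.9, 302.7]
orientation: [-0.325, 0.589, 0.687, 0.275]
force: [0.4, -0.3, 0.0]
width: 0.003
finger_force: 0.0
```

```bash
python3 - <<'E'
from eye import *
st();print(go(tow([-195,0,60])))
E
```

```text
t 23.68 pos [582.2 -43.9 302.7] fix [-189.5    0.7  278.7] F [ 0.4 -0.3  0. ] w 0.003 ff 0.0
q [-0.527  0.663  1.128  0.686  1.915 -0.633] tx [-0.094  0.63   0.771] tz [-0.123  0.761 -0.637] xang 98.48
[-172.1    2.   135.1]
```

carry_out(
  targets=[
    {"dx":-0.034,"dy":0,"dz":0.027,"roll":0,"hand":0.0},
    {"dx":-0.035,"dy":0.001,"dz":0.027,"roll":0,"hand":0.0},
    {"dx":-0.035,"dy":0.001,"dz":0.027,"roll":0,"hand":0.0},
    {"dx":-0.035,"dy":0,"dz":0.027,"roll":0,"hand":0.0},
    {"dx":-0.033,"dy":0,"dz":0.027,"roll":0,"hand":0.0},
    {"dx":0,"dy":0,"dz":0,"roll":0,"hand":0.0},
    {"dx":0,"dy":0,"dz":0,"roll":0,"hand":0.0},
  ],
)

```text
clock: 24.55
eef_pos: [584.0, -47.5, 85.6]
orientation: [-0.325, 0.589, 0.687, 0.275]
force: [0.9, -0.2, 1.3]
width: 0.001
finger_force: 0.0
```

```bash
python3 - <<'E'
from eye import *
st();print(go(tow([-172,0,21])))
m=rot();print('tx_fix',(FR.T@m[:2,0]).round(3),'ty',(FR.T@m[:2,1]).round(3),m[2,1].round(3),'tz',(FR.T@m[:2,2]).round(3))
E
```

```text
t 24.55 pos [584.  -47.5  85.6] fix [-193.4   -0.5   61.6] F [ 0.9 -0.2  1.3] w 0.001 ff 0.0
q [-0.53   0.898  1.305  0.637  1.59  -0.893] tx [-0.095  0.63   0.771] tz [-0.123  0.761 -0.637] xang 98.58
[-17.7  -0.2  42.3]
tx_fix [ 0.637 -0.   ] ty [ 0.006 -1.   ] -0.005 tz [0.771 0.007]
```

carry_out(
  targets=[
    {"dx":-0.014,"dy":0,"dz":0.011,"roll":0,"hand":0.0},
    {"dx":-0.01,"dy":0,"dz":0.013,"roll":0,"hand":0.0},
    {"dx":0.006,"dy":0,"dz":0.018,"roll":0,"hand":0.0},
    {"dx":0,"dy":0,"dz":0,"roll":0,"hand":0.0},
    {"dx":0,"dy":0,"dz":0,"roll":0,"hand":0.0},
  ],
)

```text
clock: 25.18
eef_pos: [579.9, -26.3, 43.7]
orientation: [-0.326, 0.589, 0.687, 0.275]
force: [0.1, -0.4, 0.6]
width: -0.001
finger_force: 0.0
```

```bash
python3 - <<'E'
from eye import *
st();print(go(tow([-152,0,21])),go(tow([-40,0,21])))
E
```

```text
t 25.18 pos [579.9 -26.3  43.7] fix [-171.8    0.4   19.7] F [ 0.1 -0.4  0.6] w -0.001 ff 0.0
q [-0.506  0.942  1.353  0.652  1.507 -0.932] tx [-0.094  0.63   0.771] tz [-0.124  0.761 -0.637] xang 98.52
[13.6  0.5 14.4] [ 84.9   1.2 100.8]
```

carry_out(
  targets=[
    {"dx":0.006,"dy":0,"dz":0.0062,"roll":0,"hand":0.0},
    {"dx":0.0054,"dy":0,"dz":0.0062,"roll":0,"hand":0.0},
    {"dx":0.0051,"dy":0,"dz":0.0062,"roll":0,"hand":0.0},
    {"dx":0.0051,"dy":0,"dz":0.0062,"roll":0,"hand":0.0},
    {"dx":0.0051,"dy":0,"dz":0.0062,"roll":0,"hand":0.0},
    {"dx":0.0051,"dy":0,"dz":0.0062,"roll":0,"hand":0.0},
    {"dx":0.0051,"dy":0,"dz":0.0062,"roll":0,"hand":0.0},
    {"dx":0.0051,"dy":0,"dz":0.0062,"roll":0,"hand":0.0},
  ],
)

```text
clock: 26.18
eef_pos: [570.2, 37.2, 44.5]
orientation: [-0.325, 0.589, 0.687, 0.275]
force: [0.9, -5.4, 1.3]
width: -0.002
finger_force: 2.7
```

```bash
python3 - <<'E'
from eye import *
st();print(go(tow([-40,0,21])))
s=snapshot('scene');d=snapshot('side')
for c in (s,d):
    x=fit(c,52,tow([-40,0,0])[:2],60);print('fix',tofix([*x[:2],24]).round(1),np.degrees(x[2])-98.6)
E
```

```text
t 26.18 pos [570.2  37.2  44.5] fix [-107.5    0.5   20.5] F [ 0.9 -5.4  1.3] w -0.002 ff 2.7
q [-0.425  0.9    1.458  0.708  1.418 -0.926] tx [-0.094  0.631  0.77 ] tz [-0.122  0.761 -0.638] xang 98.51
[43.4  0.8 51.7]
eye [558.1 113.5] yaw 99.9 cost 14.91 n 225 ztop 52.3
fix [-30.3   1.1   0. ] 1.2859211410268898
eye [556.3 115.1] yaw 94.6 cost 17.16 n 230 ztop 51.5
fix [-28.5   2.6   0. ] -3.9800643527888866
```

carry_out(
  targets=[
    {"dx":0.0048,"dy":0,"dz":0.0058,"roll":0,"hand":0.0},
    {"dx":0.0048,"dy":0,"dz":0.0058,"roll":0,"hand":0.0},
    {"dx":0.0048,"dy":0,"dz":0.0058,"roll":0,"hand":0.0},
    {"dx":0.0048,"dy":0,"dz":0.0058,"roll":0,"hand":0.0},
    {"dx":0.0048,"dy":0,"dz":0.0058,"roll":0,"hand":0.0},
    {"dx":0.0048,"dy":0,"dz":0.0058,"roll":0,"hand":0.0},
    {"dx":0.0032,"dy":0,"dz":0.0039,"roll":0,"hand":0.0},
  ],
)

```text
clock: 27.15
eef_pos: [562.1, 87.0, 44.4]
orientation: [-0.326, 0.589, 0.687, 0.275]
force: [0.7, -5.9, 1.1]
width: 0.006
finger_force: 2.7
```

```bash
python3 - <<'E'
from eye import *
st();print(go(tow([-40,0,21])))
w=snapshot('wrist');save('w6',w['frame']);s=snapshot('side');save('s6',s['frame'][140:260,200:360])
a=cv2.imread('pics/w6.png');b=cv2.resize(cv2.imread('pics/s6.png'),(640,480),interpolation=cv2.INTER_CUBIC)
cv2.imwrite('pics/c6.png',cv2.resize(np.vstack([a,b]),(400,600)))
E
```

```text
t 27.15 pos [562.1  87.   44.4] fix [-57.1   1.   20.4] F [ 0.7 -5.9  1.1] w 0.006 ff 2.7
q [-0.356  0.876  1.525  0.757  1.355 -0.919] tx [-0.094  0.63   0.771] tz [-0.123  0.761 -0.637] xang 98.48
[11.4  1.1 12.8]
```

View pics/c6.png

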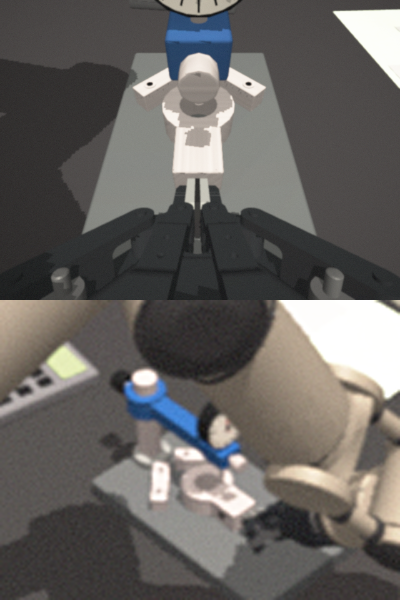

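The picture shows the eye straight, with its shank against the closed fingertips at (200,185) and its nose entering the V. The tool is clear below the arm nose. I'll keep pushing gently.

carry_out(
  targets=[
    {"dx":0.0026,"dy":0,"dz":0.0031,"roll":0,"hand":0.0},
    {"dx":0.0026,"dy":0,"dz":0.0031,"roll":0,"hand":0.0},
    {"dx":0.0026,"dy":0,"dz":0.0031,"roll":0,"hand":0.0},
    {"dx":0.0013,"dy":0,"dz":0.0015,"roll":0,"hand":0.0},
    {"dx":0.0013,"dy":0,"dz":0.0015,"roll":0,"hand":0.0},
  ],
)

```text
clock: 27.88
eef_pos: [559.4, 102.9, 44.4]
orientation: [-0.326, 0.589, 0.686, 0.275]
force: [0.7, -4.1, 1.1]
width: 0.001
finger_force: 2.4
```

```bash
python3 - <<'E'
from eye import *
st()
E
```

```text
t 27.88 pos [559.4 102.9  44.4] fix [-40.9   1.3  20.4] F [ 0.7 -4.1  1.1] w 0.001 ff 2.4
q [-0.332  0.87   1.544  0.773  1.336 -0.916] tx [-0.093  0.63   0.771] tz [-0.124  0.761 -0.637] xang 98.44
```

carry_out(
  targets=[
    {"dx":0.001,"dy":0,"dz":0.0012,"roll":0,"hand":0.0},
    {"dx":0.001,"dy":0,"dz":0.0012,"roll":0,"hand":0.0},
    {"dx":0.001,"dy":0,"dz":0.0012,"roll":0,"hand":0.0},
    {"dx":0,"dy":0,"dz":0,"roll":0,"hand":0.0},
  ],
)

```text
clock: 28.38
eef_pos: [558.5, 108.0, 44.4]
orientation: [-0.326, 0.589, 0.686, 0.275]
force: [1.1, -3.3, -0.2]
width: 0.001
finger_force: 1.4
```

```bash
python3 - <<'E'
from eye import *
st()
E
```

```text
t 28.38 pos [558.5 108.   44.4] fix [-35.7   1.5  20.4] F [ 1.1 -3.3 -0.2] w 0.001 ff 1.4
q [-0.325  0.868  1.55   0.778  1.331 -0.915] tx [-0.093  0.629  0.772] tz [-0.124  0.762 -0.636] xang 98.44
```

carry_out(
  targets=[
    {"dx":0.0006,"dy":0,"dz":0.0008,"roll":0,"hand":0.0},
    {"dx":0.0006,"dy":0,"dz":0.0008,"roll":0,"hand":0.0},
    {"dx":0,"dy":0,"dz":0,"roll":0,"hand":0.0},
  ],
)

```text
clock: 28.75
eef_pos: [558.3, 109.9, 44.4]
orientation: [-0.326, 0.589, 0.686, 0.275]
force: [1.6, -3.2, -0.4]
width: -0.004
finger_force: 1.8
```

```bash
python3 - <<'E'
from eye import *
st()
E
```

```text
t 28.75 pos [558.3 109.9  44.4] fix [-33.9   1.4  20.4] F [ 1.6 -3.2 -0.4] w -0.004 ff 1.8
q [-0.322  0.867  1.552  0.78   1.329 -0.914] tx [-0.094  0.629  0.772] tz [-0.124  0.761 -0.636] xang 98.45
```

carry_out(
  targets=[
    {"dx":0.0006,"dy":0,"dz":0.0008,"roll":0,"hand":0.0},
    {"dx":0.0006,"dy":0,"dz":0.0008,"roll":0,"hand":0.0},
    {"dx":0,"dy":0,"dz":0,"roll":0,"hand":0.0},
  ],
)

```text
clock: 29.12
eef_pos: [558.4, 111.0, 44.4]
orientation: [-0.325, 0.589, 0.687, 0.275]
force: [0.4, -8.0, 1.8]
width: -0.0
finger_force: 4.1
```

```bash
python3 - <<'E'
from eye import *
st()
w=snapshot('wrist');save('w7',w['frame']);np.savez('w7.npz',**{k:np.array(v) for k,v in w.items()})
P,ok=cloud(w);F=tofix(P.reshape(-1,3)).reshape(P.shape)
m=ok&(abs(F[...,2]-28)<2.5)&(F[...,0]>-40)&(F[...,0]<90)&(abs(F[...,1])<40)
f=F[m]
for x in range(-20,30,4):
    k=f[(f[:,0]>x)&(f[:,0]<x+4)]
    if len(k)>5: print(x,len(k),np.percentile(k[:,1],[1,99]).round(1))
print('minx',np.percentile(f[:,0],[.3,1,2]).round(1))
x=fit(w,52,tow([38,0,0])[:2],65);print('fix',tofix([*x[:2],24]).round(1),np.degrees(x[2])-98.6)
O=outline();c,s=np.cos(x[2]),np.sin(x[2]);W=O@np.array([[c,s],[-s,c]])+x[:2]
im=w['frame'].copy()
for p in proj(w,np.c_[W,0*W[:,0]+52]): cv2.circle(im,tuple(int(round(a)) for a in p),0,(255,0,0),-1)
save('w7o',im)
E
```

```text
t 29.12 pos [558.4 111.   44.4] fix [-32.8   1.1  20.4] F [ 0.4 -8.   1.8] w -0.0 ff 4.1
q [-0.32   0.866  1.553  0.782  1.326 -0.914] tx [-0.094  0.63   0.771] tz [-0.123  0.761 -0.637] xang 98.48
-20 448 [-15.6  16.7]
-16 706 [-15.7  17.2]
-12 646 [-15.8  17.1]
-8 620 [-16.   17.1]
-4 602 [-15.9  17.1]
0 553 [-15.8  17.1]
4 222 [-16.   17.3]
8 73 [-16.3  17.6]
12 14 [-11.9  17.4]
24 80 [-21.3  22.6]
28 173 [-24.3  25.4]
minx [-34.1 -33.5 -32.3]
eye [552.4 155.4] yaw 13.5 cost 11.05 n 480 ztop 51.7
fix [12.   0.4  0. ] -85.10382896528057
```

View pics/w7o.png

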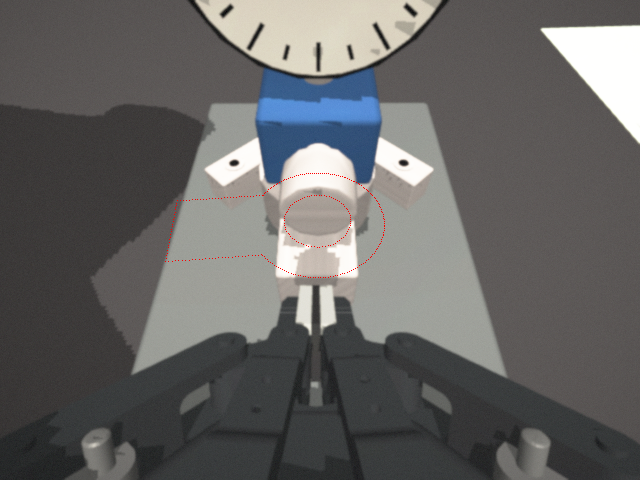

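Strips across the shank show parallel edges (-15.9 to 17.1), so it is straight. The force is rising, so I'll press a little to confirm it is seated.

carry_out(
  targets=[
    {"dx":0.0006,"dy":0,"dz":0.0008,"roll":0,"hand":0.0},
    {"dx":0.0006,"dy":0,"dz":0.0008,"roll":0,"hand":0.0},
    {"dx":0,"dy":0,"dz":0,"roll":0,"hand":0.0},
  ],
)

```text
clock: 29.55
eef_pos: [559.3, 111.6, 44.4]
orientation: [-0.324, 0.59, 0.687, 0.275]
force: [1.7, -13.6, 1.9]
width: 0.003
finger_force: 7.4
```

```bash
python3 - <<'E'
from eye import *
st()
E
```

```text
t 29.55 pos [559.3 111.6  44.4] fix [-32.4   0.1  20.4] F [  1.7 -13.6   1.9] w 0.003 ff 7.4
q [-0.319  0.865  1.554  0.783  1.322 -0.914] tx [-0.095  0.632  0.769] tz [-0.12   0.76  -0.639] xang 98.54
```

carry_out(
  targets=[
    {"dx":0.0006,"dy":0,"dz":0.0008,"roll":0,"hand":0.0},
    {"dx":0.0006,"dy":0,"dz":0.0008,"roll":0,"hand":0.0},
    {"dx":0,"dy":0,"dz":0,"roll":0,"hand":0.0},
  ],
)

```text
clock: 29.92
eef_pos: [560.3, 112.1, 44.5]
orientation: [-0.322, 0.59, 0.687, 0.276]
force: [5.1, -20.6, 4.8]
width: -0.004
finger_force: 10.6
```

```bash
python3 - <<'E'
from eye import *
st()
w=snapshot('wrist');np.savez('w8.npz',**{k:np.array(v) for k,v in w.items()})
P,ok=cloud(w);F=tofix(P.reshape(-1,3)).reshape(P.shape)
m=ok&(abs(F[...,2]-28)<2.5)&(F[...,0]>-40)&(F[...,0]<90)&(abs(F[...,1])<40)
f=F[m]
for x in range(-22,12,4):
    k=f[(f[:,0]>x)&(f[:,0]<x+4)]
    if len(k)>5: print(x,len(k),np.percentile(k[:,1],[1,99]).round(2))
b=ok&(abs(F[...,2]-20)<2)&(F[...,0]>30)&(F[...,0]<95)&(abs(F[...,1])>32)&(abs(F[...,1])<60)
for s in(1,-1):
    k=F[b];k=k[k[:,1]*s>0];print('bar',s,len(k),rect(k) if len(k)>5 else '')
E
```

```text
t 29.93 pos [560.3 112.1  44.5] fix [-31.9  -0.9  20.5] F [  5.1 -20.6   4.8] w -0.004 ff 10.6
q [-0.317  0.864  1.554  0.785  1.318 -0.913] tx [-0.096  0.634  0.767] tz [-0.117  0.759 -0.641] xang 98.61
-22 34 [-6.98  5.08]
-18 707 [-17.68  14.92]
-14 678 [-17.84  15.05]
-10 662 [-17.84  15.27]
-6 607 [-17.8   15.32]
-2 588 [-17.61  15.48]
2 280 [-17.56  15.83]
6 86 [-17.77  15.61]
10 33 [-17.75 -14.74]
bar 1 1320 (array([59.3, 43.7]), array([19.3, 34.3]), 44.78)
bar -1 1443 (array([ 61.4, -41.9]), array([40.1, 19.2]), 43.67)
```

carry_out(
  targets=[
    {"dx":-0.0012,"dy":-0.001,"dz":-0.0016,"roll":0,"hand":0.0},
    {"dx":0,"dy":-0.001,"dz":0,"roll":0,"hand":0.0},
    {"dx":0,"dy":0,"dz":0,"roll":0,"hand":0.0},
    {"dx":0,"dy":0,"dz":0,"roll":0,"hand":0.0},
  ],
)

```text
clock: 30.48
eef_pos: [558.0, 111.8, 44.5]
orientation: [-0.323, 0.59, 0.687, 0.276]
force: [5.8, -10.0, 0.9]
width: 0.003
finger_force: 5.5
```

```bash
cat > strip.py <<'E'
from eye import *
st()
w=snapshot('wrist')
P,ok=cloud(w);F=tofix(P.reshape(-1,3)).reshape(P.shape)
m=ok&(abs(F[...,2]-28)<2.5)&(F[...,0]>-40)&(F[...,0]<90)&(abs(F[...,1])<40)
f=F[m];X=[];Y=[]
for x in range(-16,8,2):
    k=f[(f[:,0]>x)&(f[:,0]<x+2)]
    if len(k)>30: X.append(x+1);Y.append(np.percentile(k[:,1],[1,99]).mean())
p=np.polyfit(X,Y,1);print('yaw',np.degrees(p[0]).round(2),'y@-17',np.polyval(p,-17).round(2),'y@48',np.polyval(p,48).round(2))
h,e=np.histogram(f[:,0],np.arange(-26,-8,1));print('end',dict(zip(e,h)))
K=f[(f[:,0]>26)&(f[:,0]<32)];print('ring',np.percentile(K[:,1],[1,99]).round(1))
for s in (1,-1):
  b=ok&(abs(F[...,2]-20)<2)&(F[...,0]>30)&(F[...,0]<95)&(F[...,1]*s>32)&(F[...,1]*s<70);k=F[b];i=k[:,0].argmin();print('bar',s,len(k),'front',np.percentile(k[:,0],1).round(1),'outer',np.percentile(k[:,1]*s,99).round(1))
E
python3 strip.py
```

```text
t 30.48 pos [558.  111.8  44.5] fix [-32.    1.4  20.5] F [  5.8 -10.    0.9] w 0.003 ff 5.5
q [-0.32   0.863  1.559  0.785  1.319 -0.917] tx [-0.095  0.632  0.769] tz [-0.119  0.76  -0.639] xang 98.55
yaw -0.88 y@-17 0.78 y@48 -0.22
end {np.int64(-26): np.int64(44), np.int64(-25): np.int64(49), np.int64(-24): np.int64(41), np.int64(-23): np.int64(38), np.int64(-22): np.int64(30), np.int64(-21): np.int64(2), np.int64(-20): np.int64(0), np.int64(-19): np.int64(0), np.int64(-18): np.int64(19), np.int64(-17): np.int64(260), np.int64(-16): np.int64(227), np.int64(-15): np.int64(159), np.int64(-14): np.int64(185), np.int64(-13): np.int64(155), np.int64(-12): np.int64(183), np.int64(-11): np.int64(162), np.int64(-10): np.int64(155)}
ring [-24.5  24.3]
bar 1 1419 front 42.6 outer 59.7
bar -1 1373 front 42.5 outer 59.8
```

It is seated: shank end at x = -17.0, ring centred, bars symmetric and yaw -0.9°. I'll back straight off and re-measure.

carry_out(
  targets=[
    {"dx":-0.0016,"dy":0.0008,"dz":-0.0019,"roll":0,"hand":0.0},
    {"dx":-0.0026,"dy":0,"dz":-0.0031,"roll":0,"hand":0.0},
    {"dx":-0.0064,"dy":0,"dz":-0.0077,"roll":0,"hand":0.0},
    {"dx":-0.0064,"dy":0,"dz":-0.0077,"roll":0,"hand":0.0},
    {"dx":0,"dy":0,"dz":0,"roll":0,"hand":0.0},
  ],
)

```text
clock: 31.15
eef_pos: [560.9, 86.3, 44.0]
orientation: [-0.326, 0.589, 0.686, 0.275]
force: [-0.2, -0.6, 0.0]
width: 0.002
finger_force: 0.0
```

```bash
python3 strip.py
```

```text
t 31.15 pos [560.9  86.3  44. ] fix [-57.6   2.3  20. ] F [-0.2 -0.6  0. ] w 0.002 ff 0.0
q [-0.358  0.876  1.528  0.756  1.354 -0.921] tx [-0.093  0.63   0.771] tz [-0.123  0.762 -0.636] xang 98.39
yaw -0.75 y@-17 0.72 y@48 -0.12
end {np.int64(-26): np.int64(0), np.int64(-25): np.int64(0), np.int64(-24): np.int64(0), np.int64(-23): np.int64(0), np.int64(-22): np.int64(0), np.int64(-21): np.int64(0), np.int64(-20): np.int64(0), np.int64(-19): np.int64(0), np.int64(-18): np.int64(32), np.int64(-17): np.int64(227), np.int64(-16): np.int64(170), np.int64(-15): np.int64(145), np.int64(-14): np.int64(118), np.int64(-13): np.int64(131), np.int64(-12): np.int64(122), np.int64(-11): np.int64(125), np.int64(-10): np.int64(130)}
ring [-24.   24.2]
bar 1 1180 front 42.7 outer 59.8
bar -1 1209 front 42.4 outer 60.0
```

The eye stays home. Before lowering the arm I'll get the profile of its nose.

```bash
python3 - <<'E'
from eye import *
w=snapshot('wrist');np.savez('w9.npz',**{k:np.array(v) for k,v in w.items()})
for n in('w5','w9','w2'):
    w=dict(np.load(n+'.npz'));P,ok=cloud(w);F=tofix(P.reshape(-1,3));F=F[ok.ravel()]
    print(n)
    for x in range(-42,14,3):
        k=F[(F[:,0]>x)&(F[:,0]<x+3)&(abs(F[:,1])<25)&(F[:,2]>55)&(F[:,2]<190)]
        if len(k)>8: print(x,len(k),'y',np.percentile(k[:,1],[3,97]).round(0),'z',np.percentile(k[:,2],[3,50,97]).round(1),'z|y<4',np.percentile(k[abs(k[:,1])<4][:,2],[3,50,97]).round(1) if (abs(k[:,1])<4).sum()>4 else '')
print(go(tow([-75,0,150])))
E
```

```text
w5
-39 104 y [-8.  7.] z [ 91.2  98.8 101.9] z|y<4 [ 91.3 100.3 102. ]
-36 88 y [-9.  8.] z [ 95.  100.  101.8] z|y<4 [ 99.6 101.  101.9]
-33 89 y [-9.  8.] z [ 94.6 100.  102.4] z|y<4 [ 99.3 101.3 102.5]
-30 93 y [-9.  8.] z [ 95.  100.1 101.9] z|y<4 [ 99.4 100.9 102.2]
-27 50 y [-7.  7.] z [ 94.4  98.6 101.5] z|y<4 [ 94.5  97.9 101.7]
-24 40 y [-4.  3.] z [93.2 95.7 97. ] z|y<4 [93.2 95.7 97. ]
-21 225 y [-14.  13.] z [ 84.9  99.8 104. ] z|y<4 [ 93.8  99.9 103.4]
-18 247 y [-16.  14.] z [101.8 103.6 157.3] z|y<4 [102.2 104.6 158.4]
-15 1425 y [-22.  22.] z [102.9 146.3 163.4] z|y<4 [103.1 150.  164.2]
-12 435 y [-23.  23.] z [149.9 161.2 164.8] z|y<4 [162.6 164.  165.5]
-9 465 y [-23.  23.] z [149.3 161.9 169. ] z|y<4 [162.6 164.5 171.8]
-6 471 y [-23.  23.] z [150.8 162.1 172.1] z|y<4 [163.5 171.2 172.8]
-3 440 y [-23.  23.] z [150.5 161.5 172.1] z|y<4 [170.1 171.5 172.6]
0 429 y [-23.  23.] z [150.2 161.3 172.1] z|y<4 [170.  171.3 172.7]
3 399 y [-23.  23.] z [151.  160.9 164.6] z|y<4 [163.5 164.4 170.7]
6 247 y [-23.  23.] z [150.3 161.3 164.5] z|y<4 [162.7 163.9 164.8]
w9
-42 4
[... 1454 characters left out ...]
z|y<4 
-15 117 y [-17.  25.] z [ 62.2 131.9 136.9] z|y<4 [134.6 136.1 137.2]
-12 160 y [-17.  24.] z [ 63.6 133.2 137.6] z|y<4 [136.  136.9 138.1]
-9 150 y [-19.  24.] z [ 60.6 133.  138.4] z|y<4 [135.8 137.1 144.4]
-6 146 y [-19.  24.] z [ 63.  132.4 144.6] z|y<4 [136.9 143.9 145.1]
-3 165 y [-18.  24.] z [ 64.2 133.6 144.8] z|y<4 [143.  144.1 145.4]
0 173 y [-17.  24.] z [ 61.3 133.8 144.6] z|y<4 [135.9 143.7 145.2]
3 171 y [-20.  24.] z [ 64.3 133.4 137.7] z|y<4 [135.3 137.3 144.1]
6 441 y [-21.  23.] z [ 71.5 116.9 136.8] z|y<4 [ 75.8 117.3 137.6]
9 86 y [-13.  15.] z [58.5 75.8 77.3] z|y<4 [74.7 76.1 77.1]
12 82 y [-13.  15.] z [61.7 75.7 77.2] z|y<4 [75.1 75.9 77.1]
[ 88.6   1.5 -96.8]
```

carry_out(
  targets=[
    {"dx":-0.0134,"dy":0.001,"dz":-0.0162,"roll":0,"hand":0.0},
    {"dx":-0.0134,"dy":0.001,"dz":-0.0162,"roll":0,"hand":0.0},
    {"dx":0.0296,"dy":0,"dz":-0.0244,"roll":0,"hand":0.0},
    {"dx":0.0296,"dy":0,"dz":-0.0244,"roll":0,"hand":0.0},
    {"dx":0.0296,"dy":0,"dz":-0.0244,"roll":0,"hand":0.0},
    {"dx":0,"dy":0,"dz":0,"roll":0,"hand":0.0},
    {"dx":0.013,"dy":0,"dz":0.0157,"roll":0,"hand":0.0},
    {"dx":0.013,"dy":0,"dz":0.0157,"roll":0,"hand":0.0},
    {"dx":0,"dy":0,"dz":0,"roll":0,"hand":0.0},
    {"dx":0,"dy":0,"dz":0,"roll":0,"hand":0.0},
  ],
)

```text
clock: 32.5
eef_pos: [563.3, 87.0, 158.8]
orientation: [-0.327, 0.589, 0.687, 0.274]
force: [0.1, 0.4, -0.4]
width: -0.001
finger_force: 0.0
```

```bash
python3 - <<'E'
from eye import *
st();print(go(tow([-39,0,135])),go(tow([-39,0,119])))
E
```

```text
t 32.5 pos [563.3  87.  158.8] fix [-57.3  -0.2 134.8] F [ 0.1  0.4 -0.4] w -0.001 ff 0.0
q [-0.355  0.71   1.479  0.736  1.514 -0.772] tx [-0.093  0.629  0.772] tz [-0.125  0.761 -0.636] xang 98.45
[11.8 -0.1 14. ] [-0.5  0.1 24.2]
```

carry_out(
  targets=[
    {"dx":0.0117,"dy":0,"dz":0.014,"roll":0,"hand":0.0},
    {"dx":0,"dy":0,"dz":0,"roll":0,"hand":0.0},
    {"dx":-0.0046,"dy":0,"dz":0.0038,"roll":0,"hand":0.0},
    {"dx":-0.0046,"dy":0,"dz":0.0038,"roll":0,"hand":0.0},
    {"dx":0,"dy":0,"dz":0,"roll":0,"hand":0.0},
  ],
)

```text
clock: 33.12
eef_pos: [560.4, 104.3, 146.7]
orientation: [-0.327, 0.589, 0.686, 0.275]
force: [0.2, -0.0, 0.5]
width: -0.002
finger_force: 0.0
```

```bash
python3 - <<'E'
from eye import *
st()
E
```

```text
t 33.12 pos [560.4 104.3 146.7] fix [-3.980e+01  1.000e-01  1.227e+02] F [ 0.2 -0.   0.5] w -0.002 ff 0.0
q [-0.33   0.716  1.507  0.753  1.474 -0.78 ] tx [-0.092  0.629  0.772] tz [-0.125  0.762 -0.636] xang 98.34
```

carry_out(
  targets=[
    {"dx":-0.0015,"dy":0,"dz":0.0013,"roll":0,"hand":0.0},
    {"dx":-0.0015,"dy":0,"dz":0.0013,"roll":0,"hand":0.0},
    {"dx":-0.0015,"dy":0,"dz":0.0013,"roll":0,"hand":0.0},
    {"dx":-0.0015,"dy":0,"dz":0.0013,"roll":0,"hand":0.0},
    {"dx":0,"dy":0,"dz":0,"roll":0,"hand":0.0},
  ],
)

```text
clock: 33.75
eef_pos: [560.6, 104.7, 139.8]
orientation: [-0.326, 0.589, 0.686, 0.275]
force: [-0.8, -0.0, 4.6]
width: 0.005
finger_force: 1.9
```

```bash
cat > head.py <<'E'
from eye import *
st()
for c in('wrist','side','scene'):
    w=snapshot(c);P,ok=cloud(w);F=tofix(P.reshape(-1,3)).reshape(P.shape)
    hsv=cv2.cvtColor(w['frame'],cv2.COLOR_RGB2HSV)
    b=(hsv[...,0]>100)&(hsv[...,0]<125)&(hsv[...,1]>120)&ok&(F[...,2]>60)&(F[...,2]<125)&(abs(F[...,1])<16)
    for l,h in((-22,8),(15,95)):
        k=F[b&(F[...,0]>l)&(F[...,0]<h)]
        if len(k)>20:
            hh,e=np.histogram(k[:,2],np.arange(60,125,1));i=hh.argmax();z=k[abs(k[:,2]-e[i]-.5)<2][:,2]
            print(c,l,len(k),'top z',np.median(z).round(2),'h',(np.median(z)-67).round(2))
E
python3 head.py
```

```text
t 33.75 pos [560.6 104.7 139.8] fix [-3.940e+01 -1.000e-01  1.158e+02] F [-0.8 -0.   4.6] w 0.005 ff 1.9
q [-0.329  0.726  1.512  0.754  1.463 -0.791] tx [-0.094  0.629  0.772] tz [-0.124  0.762 -0.636] xang 98.48
wrist -22 977 top z 102.44 h 35.44
wrist 15 323 top z 102.45 h 35.45
side -22 45 top z 99.5 h 32.5
side 15 159 top z 101.49 h 34.49
scene -22 36 top z 103.7 h 36.7
scene 15 111 top z 102.71 h 35.71
```

carry_out(
  targets=[
    {"dx":-0.0015,"dy":0,"dz":0.0013,"roll":0,"hand":0.0},
    {"dx":-0.0016,"dy":0,"dz":0.0013,"roll":0,"hand":0.0},
    {"dx":-0.0015,"dy":0,"dz":0.0013,"roll":0,"hand":0.0},
    {"dx":-0.0016,"dy":0,"dz":0.0013,"roll":0,"hand":0.0},
    {"dx":-0.0015,"dy":0,"dz":0.0012,"roll":0,"hand":0.0},
    {"dx":-0.0015,"dy":0,"dz":0.0013,"roll":0,"hand":0.0},
    {"dx":0,"dy":0,"dz":0,"roll":0,"hand":0.0},
  ],
)

```text
clock: 34.78
eef_pos: [560.6, 104.7, 127.6]
orientation: [-0.326, 0.589, 0.686, 0.275]
force: [-0.8, -1.1, 4.7]
width: -0.001
finger_force: 2.1
```

```bash
python3 head.py
```

```text
t 34.77 pos [560.6 104.7 127.6] fix [-3.940e+01 -1.000e-01  1.036e+02] F [-0.8 -1.1  4.7] w -0.001 ff 2.1
q [-0.329  0.743  1.518  0.756  1.445 -0.807] tx [-0.094  0.629  0.771] tz [-0.124  0.761 -0.636] xang 98.47
wrist -22 994 top z 90.18 h 23.18
wrist 15 334 top z 90.16 h 23.16
side -22 42 top z 91.72 h 24.72
side 15 155 top z 89.58 h 22.58
scene -22 42 top z 92.04 h 25.04
scene 15 125 top z 90.58 h 23.58
```

carry_out(
  targets=[
    {"dx":-0.0008,"dy":0,"dz":0.0006,"roll":0,"hand":0.0},
    {"dx":-0.0008,"dy":0,"dz":0.0007,"roll":0,"hand":0.0},
    {"dx":-0.0008,"dy":0,"dz":0.0006,"roll":0,"hand":0.0},
    {"dx":-0.0008,"dy":0,"dz":0.0007,"roll":0,"hand":0.0},
    {"dx":-0.0004,"dy":0,"dz":0.0003,"roll":0,"hand":0.0},
    {"dx":0,"dy":0,"dz":0,"roll":0,"hand":0.0},
  ],
)

```text
clock: 35.67
eef_pos: [560.6, 104.7, 123.3]
orientation: [-0.326, 0.589, 0.686, 0.275]
force: [0.6, -1.3, 5.9]
width: 0.003
finger_force: 3.1
```

```bash
python3 head.py
```

```text
t 35.67 pos [560.6 104.7 123.3] fix [-39.4  -0.1  99.3] F [ 0.6 -1.3  5.9] w 0.003 ff 3.1
q [-0.329  0.749  1.521  0.757  1.439 -0.813] tx [-0.094  0.629  0.772] tz [-0.124  0.762 -0.636] xang 98.49
wrist -22 1002 top z 85.89 h 18.89
wrist 15 326 top z 85.9 h 18.9
side -22 39 top z 80.46 h 13.46
side 15 153 top z 84.44 h 17.44
scene -22 44 top z 86.8 h 19.8
scene 15 137 top z 86.58 h 19.58
```

carry_out(
  targets=[
    {"dx":-0.0004,"dy":0,"dz":0.0003,"roll":0,"hand":0.0},
    {"dx":-0.0003,"dy":0,"dz":0.0003,"roll":0,"hand":0.0},
    {"dx":0,"dy":0,"dz":0,"roll":0,"hand":0.0},
  ],
)

```text
clock: 36.2
eef_pos: [560.6, 104.7, 122.4]
orientation: [-0.326, 0.589, 0.686, 0.275]
force: [-0.3, -2.5, 7.3]
width: 0.0
finger_force: 3.2
```

```bash
python3 head.py; python3 - <<'E'
from h import *
w=snapshot('wrist');save('w10',w['frame'])
E
```

```text
t 36.2 pos [560.6 104.7 122.4] fix [-39.4  -0.1  98.4] F [-0.3 -2.5  7.3] w 0.0 ff 3.2
q [-0.329  0.75   1.521  0.757  1.438 -0.814] tx [-0.094  0.629  0.772] tz [-0.123  0.762 -0.636] xang 98.49
wrist -22 1000 top z 85.08 h 18.08
wrist 15 324 top z 85.03 h 18.03
side -22 37 top z 83.2 h 16.2
side 15 151 top z 84.54 h 17.54
scene -22 44 top z 86.45 h 19.45
scene 15 131 top z 85.62 h 18.62
```

View pics/w10.png

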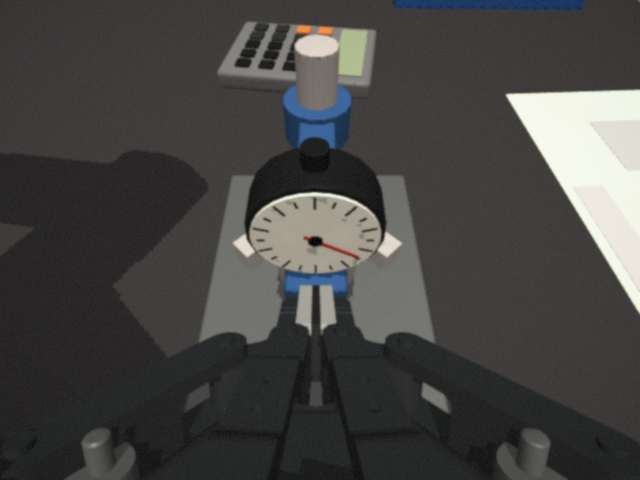

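The needle runs from (316,241) to (357,258). Corrected for foreshortening that is about 126° clockwise, or roughly 3.5 mm, while the arm height gives 3.95 mm. I'll go down a final 0.3 mm and then lift clear.

carry_out(
  targets=[
    {"dx":-0.00025,"dy":0,"dz":0.0002,"roll":0,"hand":0.0},
    {"dx":0,"dy":0,"dz":0,"roll":0,"hand":0.0},
    {"dx":0.0015,"dy":0,"dz":-0.0013,"roll":0,"hand":0.0},
    {"dx":0.006,"dy":0,"dz":-0.005,"roll":0,"hand":0.0},
    {"dx":0.0077,"dy":0,"dz":-0.0064,"roll":0,"hand":0.0},
    {"dx":0.01,"dy":0,"dz":-0.03,"roll":0,"hand":0.0},
    {"dx":0,"dy":0,"dz":-0.05,"roll":0,"hand":0.0},
    {"dx":0,"dy":0,"dz":-0.05,"roll":0,"hand":0.0},
    {"dx":0,"dy":0,"dz":0,"roll":0,"hand":0.0},
    {"dx":0,"dy":0,"dz":0,"roll":0,"hand":0.0},
  ],
)

```text
clock: 37.65
eef_pos: [575.4, 12.3, 231.5]
orientation: [-0.326, 0.589, 0.686, 0.275]
force: [0.4, 0.0, -0.5]
width: 0.003
finger_force: 0.0
```

```bash
python3 head.py; sed -i 's/abs(F\[...,2\]-28)<2.5/abs(F[...,2]-28)<2/' strip.py; python3 strip.py; python3 - <<'E'
from h import *
w=snapshot('wrist');s=snapshot('side');save('w11',w['frame'])
b=cv2.resize(s['frame'][140:260,200:360],(640,480),interpolation=cv2.INTER_CUBIC)
save('c11',cv2.resize(np.vstack([w['frame'],b]),(400,600)))
E
```

```text
t 37.65 pos [575.4  12.3 231.5] fix [-132.9   -0.9  207.5] F [ 0.4  0.  -0.5] w 0.003 ff 0.0
q [-0.457  0.676  1.311  0.69   1.724 -0.707] tx [-0.093  0.629  0.772] tz [-0.124  0.762 -0.636] xang 98.39
wrist -22 531 top z 84.72 h 17.72
wrist 15 378 top z 84.75 h 17.75
side -22 55 top z 82.61 h 15.61
side 15 154 top z 83.42 h 16.42
scene -22 48 top z 83.73 h 16.73
scene 15 123 top z 84.96 h 17.96
t 37.8 pos [575.2  13.1 231.1] fix [-132.1   -0.8  207.1] F [-0.2  0.8  0.4] w 0.003 ff 0.0
q [-0.455  0.676  1.311  0.69   1.724 -0.707] tx [-0.093  0.629  0.772] tz [-0.126  0.762 -0.635] xang 98.39
yaw -0.2 y@-17 0.11 y@48 -0.11
end {np.int64(-26): np.int64(0), np.int64(-25): np.int64(0), np.int64(-24): np.int64(0), np.int64(-23): np.int64(0), np.int64(-22): np.int64(0), np.int64(-21): np.int64(0), np.int64(-20): np.int64(0), np.int64(-19): np.int64(0), np.int64(-18): np.int64(4), np.int64(-17): np.int64(23), np.int64(-16): np.int64(25), np.int64(-15): np.int64(13), np.int64(-14): np.int64(11), np.int64(-13): np.int64(10), np.int64(-12): np.int64(15), np.int64(-11): np.int64(11), np.int64(-10): np.int64(11)}
ring [-24.4  24.1]
bar 1 259 front 42.6 outer 59.5
bar -1 293 front 43.2 outer 60.8strip.py:10: RankWarning: Polyfit may be poorly conditioned
  p=np.polyfit(X,Y,1);print('yaw',np.degrees(p[0]).round(2),'y@-17',np.polyval(p,-17).round(2),'y@48',np.polyval(p,48).round(2))
```

View pics/c11.png

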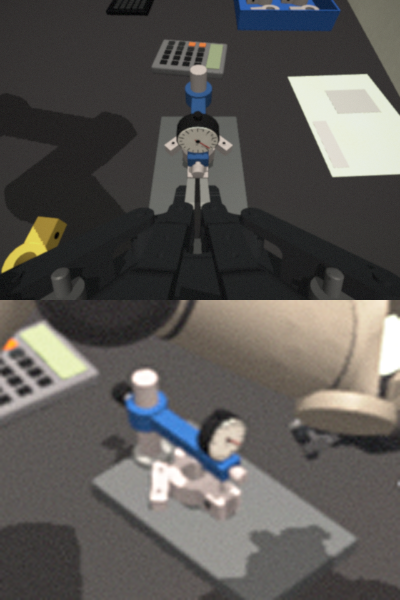

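The arm stands at about 17.7 mm with the plunger in by about 4 mm. The eye is home (end at -17, straight), and the robot is clear of everything. I'll hand in.

```bash
python3 -c "
from station import job
print(job.hand_in())"
```

```text
the job is handed in; nothing more can be done
None
```

The job is handed in at about 38 s: the rod eye is home in the V with its shank straight, and the arm is lowered so the plunger is in about 4 mm (arm height gives about 4.2 mm; the needle read about 3.5 mm just before the last 0.3 mm), with the robot clear and the bystanders never approached; the one doubt is that joint 3 read 0.037 rad, just under its 0.04 limit, while I stretched the arm to get the lean.

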